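Clamp a bedded stone to three clicks

ROBOT

A 6-joint arm with a two-finger parallel gripper is mounted at the origin on the work surface. World frame = base frame: x ahead of the robot, y to its left, z up, the work surface at z = 0. Lengths are in m, angles in rad, forces in N, time in s.
With the tool pointing down it reaches from about 0.35 to 0.775 m from the base axis. Payload 7.3 kg.
Tool frame: the origin (TCP) lies between the finger pads; the fingertips stand 25 mm ahead of it and the grasp point (between the pads) lies 6 mm ahead of it; y points along the fingers, z is the direction in which the jaws open and shut, and the axes are right-handed (so a half turn about y gives the same grasp; the last joint's range is limited). The gripper opens to 92 mm and grips with 3 to 60 N. Pads are 19 mm wide; open, the fingers measure 130 mm over their backs; the gripper's body (75 mm by 190 mm) begins 47 mm behind the grasp point.
Start: joints at [-1.344, 0.342, 1.524, -0, 1.275, -0.146], TCP at [0.191, -0.489, 0.225] pointing down, gripper open.
Joint ranges: [-2.53, 2.53], [-0.77, 2.02], [0.04, 2.7], [-1, 4.14], [0.28, 2.66], [-3.11, 3.11]. Speed limits (rad/s): [2.57, 2.57, 3.14, 3.14, 3.14, 3.14].

INTERFACE

Orientations are given as [roll, pitch, yaw] about the fixed x, y, z axes, in that order (R = Rz(yaw) Ry(pitch) Rx(roll)).
In Python, from cell import sensors, read_camera, hand_in gives the robot as it stands. The module is installed in compiled form; this text tells all that it offers.
- The arm moves only by the tool send_rows, never from a script. Its argument "motion" is a list that holds one entry, the list of rows, each a list of 4 numbers: the shift along the tool's x, y, z in m, then the turn about the tool's y in degrees. In form: [[[tx, ty, tz, twist], ...]]. A call has 1 to 8 rows; each row is the pose to reach, as a shift and turn from the pose measured when the call began, along the tool's axes at that moment; what a row does not reach only later rows make up. A row lasts 1/10 s, in which the tool goes at most 50 mm and 8.59 degrees, less where a joint would pass 70% of its speed; a pose out of reach is approached as far as the arm can. A call with a gripper value outside its range is refused whole. "gripper" is the opening, from 0 (shut) to 1 (fully open), set as the call begins (left out, the last holds). The fingers move at their own pace and stop on an object; "grip_force" is the grip in N (left out, the last holds). Time passes only in rows, so rows that repeat a pose let the fingers close. It gives the time, the measured TCP pose, the force and the opening at its end, in the units of the state.
- sensors.observe(): the state, without advancing time (a new reading comes with each control period).
- read_camera(name): name is "scene" or "top" or "wrist"; returns a dict with "frame" (400x640x3 uint8, red, green, blue), "fx", "fy", "cx", "cy" (pixels), "extrinsics" (4x4, takes a point from world to camera coordinates). Camera axes: x right, y up, looking along -z (the intrinsics and any distortion apply to the point x, -y, -z); pixel columns grow to the right and rows downward; lengths in m; the calibration is good to about 2 mm. A picture is of the moment at which its call begins. There is no depth.
- hand_in(): hands the job in, once; it reports no verdict.
The state is a dict: "time": time; "qpos": joint angles; "qvel": joint speeds; "joint_efforts": joint torques, N m; "tool_pos": TCP position; "tool_rot": TCP orientation; "contact_force": force on the tool from outside, world axes, zero at the start; "torque": the same for the moment, N m; "opening": finger opening in m.
Only numpy, scipy, OpenCV 4.12 (cv2) and the standard library are available. Lean on these libraries where they do the work, as an engineer would, in place of code of your own. Each camera call takes 0.05 s, during which the arm holds its last target.

TASK

The turquoise of the earring in the clamp's nest has just been bedded and has to stay under pressure. Swing the clamp's arm clockwise to its stop so that the pad stands over the stone, then screw the knob down clockwise until its slipping clutch has clicked exactly three times, going easy on the stone, and let go; leave the other things on the bench alone.

Things in the scene. Friction and masses are not known exactly. Their poses are not given: they have to be found in the camera images.
- knob_centre (a point): black knurled round knob, 36 mm in diameter, 30 mm tall, axis upright, on the end of the clamp's swing arm, 100 mm from the arm's pivot. This point is on its axis at half its height, about 110 mm above the bench, and moves with it. Turned clockwise (seen from above) it drives the quick screw and itself down, 12 mm per full turn; free turning takes about 0.2 N m
- knob: the same knob; origin on the axis at its underside, z up, x along its rib. A ball clutch with 12 detents joins it to the screw: when the pad bears hard the screw stands, the knob's torque rises to about 0.27 N m, falls and turns forward as it snaps over to the next detent with a click, each 30 degrees. Let go part-way it runs to the nearer click. Turned anticlockwise it unscrews
- knob_rib (a point): silver rib, 14 x 4 mm, running outwards on the knob's flat top; this point is on the rib 14 mm from the axis and turns with the knob; its x runs outwards along the rib
- collar_tab (a point): end of the small steel tab on the rim of the steel collar (40 mm wide, 1 mm under the knob), 24 mm from the axis; the collar turns with the screw. Frame: x outwards along the tab, z up. At the start the rib stands in line with the tab; each click sets the rib 30 degrees farther clockwise ahead of the tab, so three clicks make a quarter turn
- foot: white pressure pad under the arm, 16 mm wide; origin at the centre of its lower face, on the knob's axis. It goes down with the screw without turning. With the arm home it starts 0.7 to 2.6 mm above the stone; after touching, about another tenth of a turn firms it up before the first click. The clutch lets it press with 25 to 40 N; leaning on the knob adds to that; over 50 N harms the stone
- swing_pivot (a point): top of the arm's upright pivot. The arm is a dark steel bar 26 mm wide, its top 80 mm above the bench; it starts swung 0.6 to 1.3 rad anticlockwise (seen from above) from its stop and stays where it is left; swinging it takes about 4 N at the knob. The clamp stands anywhere within 8 x 30 cm, turned up to 0.4 rad
- nest (a point): top of the clamp's brown nest block, 36 mm above the bench, at the point where the pad comes down; with the arm against its stop (an upright steel pin) the knob's axis stands over this point, 100 mm from the pivot
- earring: the oval earring in the nest, 42 x 32 mm, plate 4 mm thick, stone to 9 mm; it lies loose between four brass pins; origin under the middle of its plate, z up
- earring_stone_top (a point): top of that earring's domed stone, 9 mm above the nest
- spare1: another such earring lying on the bench near the clamp
- spare2: another such earring near the clamp
- bowl: steel bowl, 110 mm wide, 42 mm tall
- pliers: pliers with wooden handles, lying
- nippers: nippers with rubber handles, lying
- graver: graver with a wooden mushroom handle, lying
Not all that is in view belongs to the job. What is shaped like the part that bears knob_centre but purple or yellow is not meant.

How it is judged:
By the outcome, as a careful person would: the job done as asked, in the order asked, and still so for the second after the job is handed in, with the robot touching nothing.
It also fails if it takes over 56 s, if anything falls off the work surface, if the arm or the gripper's body presses on something with over 40 N, if the wrist force passes 120 N, or if a joint passes its speed limit or range.

## Working session

There is one attempt and no reset: what is moved stays moved. The work goes in short steps, Python scripts to look and compute and a tool call to move; the robot and the scene stay as the last step left them, time stands still between calls to the robot, and variables do not carry over. Pictures are saved under pics/ and viewed, and the job is handed in when it is done.

Besides the shell and the picture viewer there is one more tool, called after "Emit:" as name([rows], argument=value, ...), one row to a line, values as JSON. send_rows: Moves the arm, as the interface text tells. Its arguments: {"type":"object","properties":{"motion":{"type":"array"},"gripper":{"type":"number"},"grip_force":{"type":"number"}},"required":["motion"]}

```bash
mkdir -p pics; ls; cat > h.py <<'E'
import numpy as np, cv2
from cell import sensors, read_camera, hand_in
def cam(name,save=None):
    c=read_camera(name)
    if save: cv2.imwrite('pics/'+save,cv2.cvtColor(c['frame'],cv2.COLOR_RGB2BGR))
    return c
def ray(c,u,v):
    E=np.array(c['extrinsics']);R=E[:3,:3];t=E[:3,3]
    d=np.array([(u-c['cx'])/c['fx'],-(v-c['cy'])/c['fy'],-1.])
    return -R.T@t, R.T@d
def onz(c,u,v,z):
    o,d=ray(c,u,v); return o+d*(z-o[2])/d[2]
def proj(c,p):
    E=np.array(c['extrinsics']);q=E[:3,:3]@np.array(p)+E[:3,3]
    return np.array([c['cx']+c['fx']*q[0]/-q[2], c['cy']-c['fy']*q[1]/-q[2]])
E
python3 - <<'E'
from h import *
for n in ['scene','top','wrist']:
    c=cam(n,n+'0.png'); print(n,[k for k in c if k!='frame'],c['fx'],c['cx'],c['cy'],(-np.array(c['extrinsics'])[:3,:3].T@np.array(c['extrinsics'])[:3,3]).round(3))
print(sensors.observe())
E
```

```text
pics
scene ['fx', 'fy', 'cx', 'cy', 'extrinsics'] 416.81433147760373 319.4000243339582 191.68177956370056 [ 1.269 -0.065  0.853]
top ['fx', 'fy', 'cx', 'cy', 'extrinsics'] 371.06764290548307 318.10986770688146 193.31332270816574 [ 0.361 -0.022  1.04 ]
wrist ['fx', 'fy', 'cx', 'cy', 'extrinsics'] 358.45535585155426 322.5411885206662 200.16949353927325 [ 0.267 -0.458  0.384]
{'time': 0.15, 'qpos': array([-1.34401473e+00,  3.42532379e-01,  1.52476647e+00,  1.16535446e-05,
        1.27541840e+00, -1.45981799e-01]), 'qvel': array([ 0.00085008, -0.00404701, -0.00260774,  0.0019794 , -0.00048611,
       -0.00028182]), 'joint_efforts': array([ 9.51574984e-04, -4.31469083e+01, -2.44354445e+01,  7.17892195e-02,
        5.38091222e-02, -8.29749956e-05]), 'tool_pos': array([ 0.19116506, -0.48863815,  0.22413121]), 'tool_rot': array([-1.57190734e+00,  1.74614739e-04, -2.76883275e+00]), 'contact_force': array([ 0.05691288, -0.05359323,  0.23296488]), 'torque': array([-0.00161208,  0.03008362, -0.04517342]), 'opening': 0.09160318229164689}
```

View pics/scene0.png

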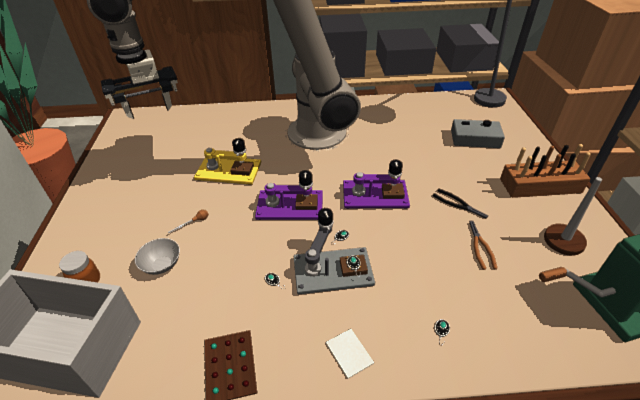

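View pics/top0.png

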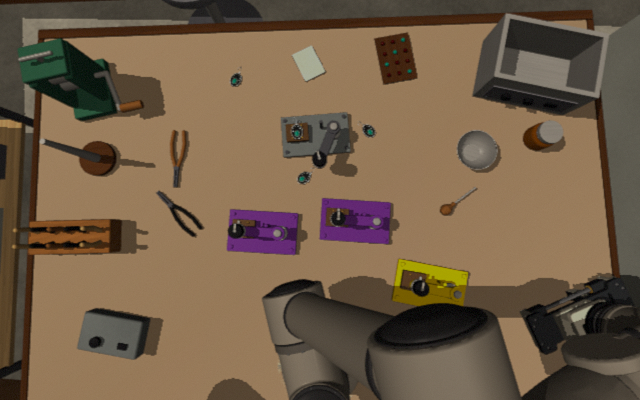

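View pics/wrist0.png

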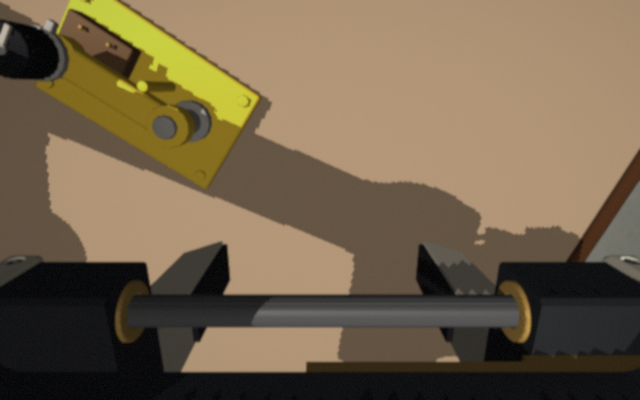

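The grey clamp is the real one: knob at about (319,159) in top and (325,216) in scene. The lookalikes, by top pixel, are purple knobs at (236,230) and (338,217) and a yellow one at (421,287). I'll check the choice in close crops.

```bash
python3 - <<'E'
import cv2,numpy as np
a=cv2.imread('pics/top0.png')[95:195,265:390]; b=cv2.imread('pics/scene0.png')[200:300,280:385]
cv2.imwrite('pics/ct.png',cv2.resize(a,None,fx=6,fy=6,interpolation=cv2.INTER_CUBIC)); cv2.imwrite('pics/cs.png',cv2.resize(b,None,fx=6,fy=6,interpolation=cv2.INTER_CUBIC))
E
```

```text
(no output)
```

View pics/ct.png

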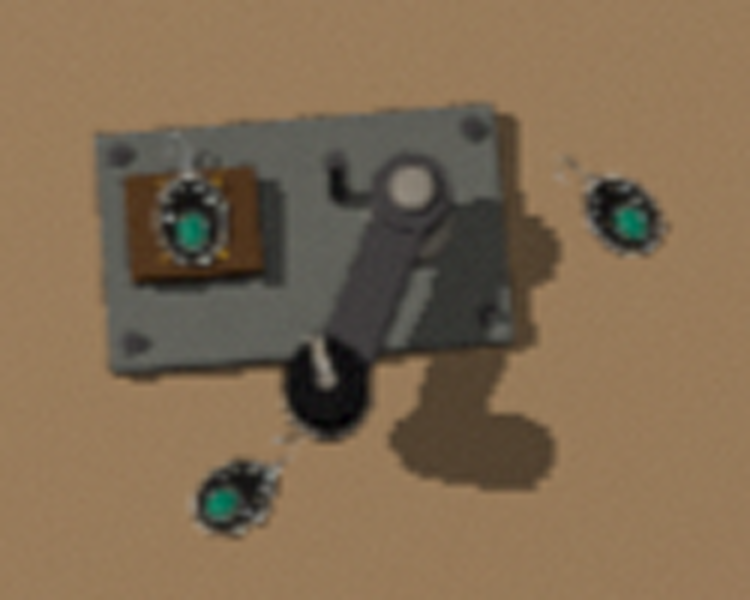

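View pics/cs.png

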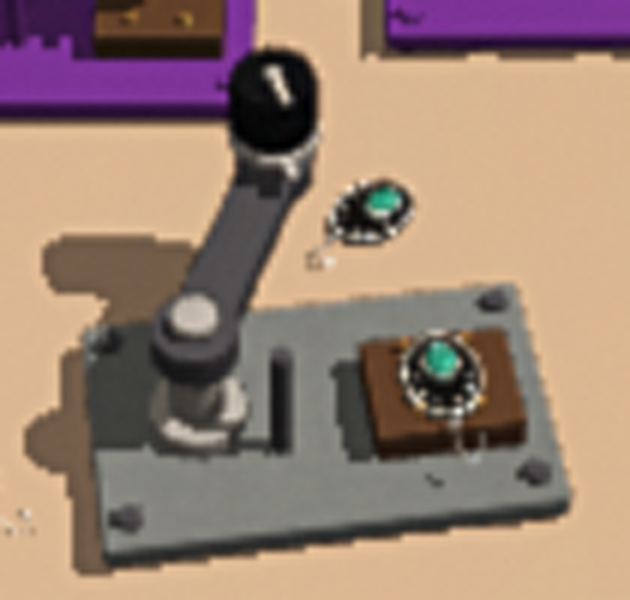

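```bash
python3 - <<'E'
from h import *
t=cam('top');s=cam('scene')
def tri(a,b):
    o1,d1=ray(t,*a);o2,d2=ray(s,*b)
    k=np.linalg.lstsq(np.array([d1,-d2]).T,o2-o1,rcond=None)[0]
    return (o1+d1*k[0]+o2+d2*k[1])/2, np.linalg.norm(o1+d1*k[0]-o2-d2*k[1])
f=lambda x,y:(265+x/6-.4,95+y/6-.4)
g=lambda x,y:(280+x/6-.4,200+y/6-.4)
K=onz(t,*f(327,386),.125);print('knobtop',K)
print('knob tri',tri(f(327,386),g(275,85)))
print('pivot tri',tri(f(411,187),g(195,315)))
P=tri(f(411,187),g(195,315))[0]
print('stone tri',tri(f(190,230),g(440,357)))
print('rib',onz(t,*f(314,340),.127),onz(t,*f(329,385),.127))
N=onz(t,*f(190,228),.045);print(N)
print('K-P',np.linalg.norm((K-P)[:2]),'N-P',np.linalg.norm((N-P)[:2]),np.arctan2(*(K-P)[1::-1]),np.arctan2(*(N-P)[1::-1]))
# base corners z~.012
for c in [(97,133),(490,103),(512,345),(112,375)]: print(onz(t,*f(*c),.012))
E
```

```text
knobtop [ 0.53813404 -0.01122313  0.125     ]
knob tri (array([ 0.53968646, -0.01099397,  0.1170221 ]), np.float64(0.00026318396765287244))
pivot tri (array([ 0.63304419, -0.05033286,  0.08585893]), np.float64(0.0008852276896685309))
stone tri (array([0.62834576, 0.04959393, 0.04267997]), np.float64(0.002096917100520081))
rib [ 0.55735638 -0.00634053  0.127     ] [ 0.53814365 -0.01209073  0.127     ]
[0.62874869 0.05045407 0.045     ]
K-P 0.10265236059283178 N-P 0.10087842489295248 2.7507236279357756 1.6133900943888835
[0.6850897  0.09613996 0.012     ]
[ 0.69364075 -0.09062674  0.012     ]
[ 0.57689841 -0.09701084  0.012     ]
[0.56827919 0.09096724 0.012     ]
```

```bash
cat >> h.py <<'E'
from scipy.spatial.transform import Rotation as Ro
def go(target,yaw=None,s=None):
    s=s or sensors.observe(); R=Ro.from_euler('xyz',s['tool_rot']).as_matrix()
    sh=R.T@(np.array(target)-s['tool_pos'])
    tw=0 if yaw is None else -np.degrees((yaw-s['tool_rot'][2]+np.pi)%(2*np.pi)-np.pi)
    print('shift mm',(sh*1000).round(1),'twist',round(tw,1)); return sh,tw
def st():
    s=sensors.observe(); print('t',round(s['time'],2),'pos',s['tool_pos'].round(4),'rot',s['tool_rot'].round(3),'F',s['contact_force'].round(2),'T',s['torque'].round(3),'open',round(s['opening'],4),'q',s['qpos'].round(2)); return s
E
python3 - <<'E'
from h import *
t=cam('top');s=cam('scene')
def tri(a,b):
    o1,d1=ray(t,*a);o2,d2=ray(s,*b)
    k=np.linalg.lstsq(np.array([d1,-d2]).T,o2-o1,rcond=None)[0]
    return (o1+d1*k[0]+o2+d2*k[1])/2, np.linalg.norm(o1+d1*k[0]-o2-d2*k[1])
f=lambda x,y:(265+x/6-.4,95+y/6-.4)
g=lambda x,y:(280+x/6-.4,200+y/6-.4)
print(tri(f(328,380),g(270,72)),tri(f(316,342),g(285,100)))
for p in [(236,230),(338,217),(421,287)]: print(onz(t,*p,.125))
st(); go([.538,-.011,.225],-0.392)
E
```

```text
(array([ 0.54050776, -0.01231016,  0.12560377]), np.float64(0.0011936637666980481)) (array([ 0.55682195, -0.00763549,  0.12528364]), np.float64(0.0010247805884441713))
[0.36658876 0.19833768 0.125     ]
[ 0.39185881 -0.05390705  0.125     ]
[ 0.21842808 -0.24807746  0.125     ]
t 0.35 pos [ 0.1912 -0.4889  0.2245] rot [-1.571  0.    -2.769] F [-0.07  1.13  0.61] T [-0.005  0.012  0.033] open 0.0918 q [-1.34  0.34  1.52 -0.    1.28 -0.15]
shift mm [-4.970e+02 -4.000e-01 -3.187e+02] twist -136.2
```

Emit:
send_rows([
  [[-0.035,0,-0.022,-8],[-0.07,0,-0.044,-16],[-0.105,0,-0.066,-24],[-0.14,0,-0.088,-32],[-0.175,0,-0.11,-40],[-0.21,0,-0.132,-48],[-0.245,0,-0.155,-56],[-0.28,0,-0.18,-64]],
], gripper=0.8)

```text
time: 1.15
tool_pos: [0.3872, -0.2179, 0.2247]
tool_rot: [-1.57, -0.0, -1.646]
contact_force: [0.8, -0.3, 0.1]
opening: 0.0735
```

```bash
python3 -c "
from h import *
st(); go([.538,-.011,.225],-0.392)"
```

```text
t 1.15 pos [ 0.3872 -0.2179  0.2247] rot [-1.57  -0.    -1.646] F [ 0.84 -0.3   0.13] T [-0.067 -0.142 -0.056] open 0.0735 q [-0.69  0.19  1.73  0.    1.22 -0.61]
shift mm [-217.7   -0.3  134.7] twist -71.9
```

Emit:
send_rows([
  [[-0.03,0,0.018,-8],[-0.06,0,0.036,-16],[-0.09,0,0.054,-24],[-0.12,0,0.072,-32],[-0.15,0,0.09,-40],[-0.18,0,0.108,-48],[-0.2,0,0.125,-56],[-0.218,0,0.135,-64]],
])

```text
time: 1.95
tool_pos: [0.5394, -0.0093, 0.2246]
tool_rot: [-1.57, -0.001, -0.523]
contact_force: [0.6, -0.7, 0.6]
opening: 0.0733
```

Emit:
send_rows([
  [[0,0,0,-8],[0,0,0,-8]],
])

```text
time: 2.15
tool_pos: [0.5395, -0.0087, 0.2243]
tool_rot: [-1.571, -0.0, -0.38]
contact_force: [0.0, -0.8, 0.8]
opening: 0.0736
```

```bash
python3 -c "
from h import *
st(); go([.538,-.011,.225],-0.392); cam('wrist','w1.png')"
```

```text
t 2.15 pos [ 0.5395 -0.0087  0.2243] rot [-1.571 -0.    -0.38 ] F [ 0.05 -0.84  0.81] T [ 0.044 -0.125 -0.036] open 0.0736 q [-0.16  0.37  1.48 -0.    1.29 -1.35]
shift mm [-0.6 -0.7 -2.7] twist 0.7
```

View pics/w1.png

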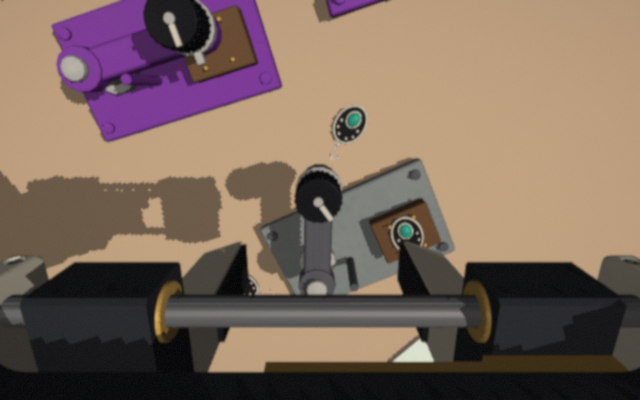

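```bash
python3 -c "
from h import *
c=cam('wrist')
a=cv2.cvtColor(c['frame'],cv2.COLOR_RGB2BGR)[150:250,270:370]; cv2.imwrite('pics/cw.png',cv2.resize(a,None,fx=6,fy=6,interpolation=cv2.INTER_CUBIC))
print(proj(c,[.538,-.0115,.125]),proj(c,[.538,-.0115,.095]),proj(c,[.633,-.050,.086]),proj(c,[.5287,.0504,.045])); R=np.array(c['extrinsics'])[:3,:3]; print(R.round(3), ray(c,0,0)[0])
for z in (.125,): print(onz(c,318.5,199,z))"
```

```text
[317.02550309 199.43470219] [317.56488412 188.84007519] [318.33600307 290.87360294] [375.23177315 141.98966204]
[[ 0.377  0.926 -0.   ]
 [-0.884  0.36  -0.297]
 [-0.275  0.112  0.955]] [0.46547971 0.02264019 0.38398104]
[ 0.53810245 -0.01033649  0.125     ]
```

View pics/cw.png

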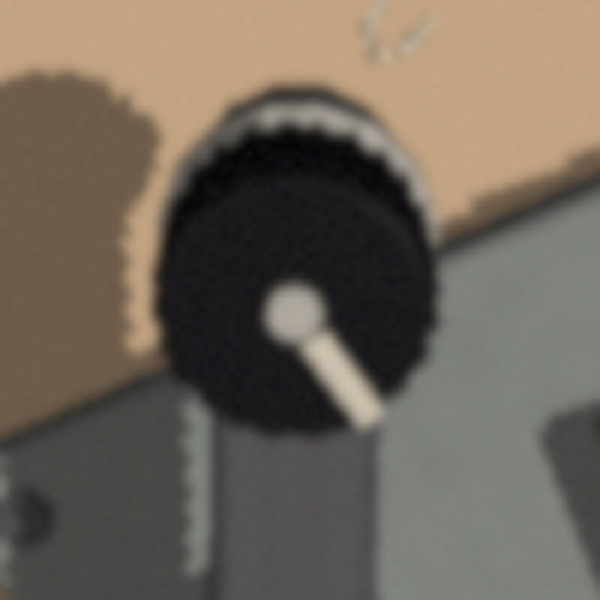

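```bash
python3 -c "
from h import *
c=cam('wrist')
print(onz(c,319.4,200.4,.125),onz(c,318.8,201.8,.127)); go([.5385,-.0105,.123],-.39)"
```

```text
[ 0.53931686 -0.0104607   0.125     ] [ 0.53959543 -0.01104484  0.127     ]
shift mm [ -0.3 101.6  -1.1] twist 0.2
```

Emit:
send_rows([
  [[0,0.03,-0.001,0],[0,0.06,-0.001,0],[0,0.08,-0.001,0],[0,0.09,-0.001,0],[0,0.1,-0.001,0],[0,0.1015,-0.001,0]],
], gripper=0.55, grip_force=20)

```text
time: 2.9
tool_pos: [0.5386, -0.0108, 0.1226]
tool_rot: [-1.571, 0.0, -0.388]
contact_force: [0.9, 0.2, 0.5]
opening: 0.0504
```

```bash
python3 -c "
from h import *
st(); cam('wrist','w2.png');cam('scene','s2.png')
a=cv2.imread('pics/s2.png')[170:300,260:400];cv2.imwrite('pics/s2c.png',cv2.resize(a,None,fx=5,fy=4.6))"
```

```text
t 2.9 pos [ 0.5386 -0.0108  0.1226] rot [-1.571  0.    -0.388] F [0.9  0.23 0.49] T [ 0.101 -0.156 -0.095] open 0.0504 q [-0.16  0.47  1.63 -0.    1.04 -1.35]
```

View pics/w2.png

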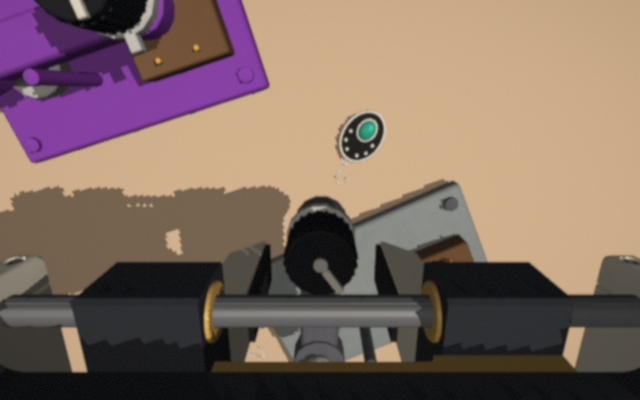

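View pics/s2c.png

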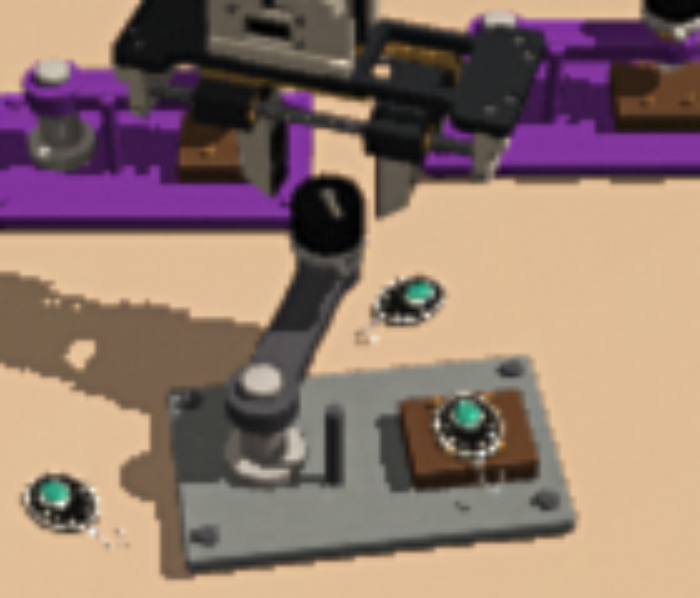

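```bash
python3 -c "
from h import *
s=sensors.observe();R=Ro.from_euler('xyz',s['tool_rot']).as_matrix()
for n in('scene','wrist'):
  c=cam(n)
  for z in(-.025,.025):
   for x in (-.0095,.0095):
    p=proj(c,s['tool_pos']+R@[x,.025,z]); print(n,z,x,p, (p-[260,170])*[5,4.6] if n=='scene' else '')
  p=proj(c,[.539,-.0108,.095]);print('knobbot',p,(p-[260,170])*[5,4.6]);p=proj(c,[.539,-.0108,.125]);print('knobtop',p,(p-[260,170])*[5,4.6])
"
python3 -c "
import cv2
a=cv2.imread('pics/w2.png')[170:370,200:450];cv2.imwrite('pics/w2c.png',cv2.resize(a,None,fx=3,fy=3))"
```

```text
scene -0.025 -0.0095 [317.278264   214.17604505] [286.39132    203.20980722]
scene -0.025 0.0095 [314.92157516 219.3151651 ] [274.60787582 226.84975944]
scene 0.025 -0.0095 [336.14482476 218.26164197] [380.7241238  222.00355305]
scene 0.025 0.0095 [334.00352324 223.51325503] [370.0176162  246.16097313]
knobbot [325.52489346 219.73141087] [327.6244673  228.76449002]
knobtop [325.40153572 211.29229972] [327.00767861 189.9445787 ]
wrist -0.025 -0.0095 [274.25545444 222.91747469] 
wrist -0.025 0.0095 [275.63812355 254.28605902] 
wrist 0.025 -0.0095 [364.99620516 222.8251434 ] 
wrist 0.025 0.0095 [363.85384488 254.20050995] 
knobbot [319.50944803 235.98032097] [297.54724017 303.50947644]
knobtop [319.01785357 260.18964609] [295.08926787 414.87237203]
```

View pics/w2c.png

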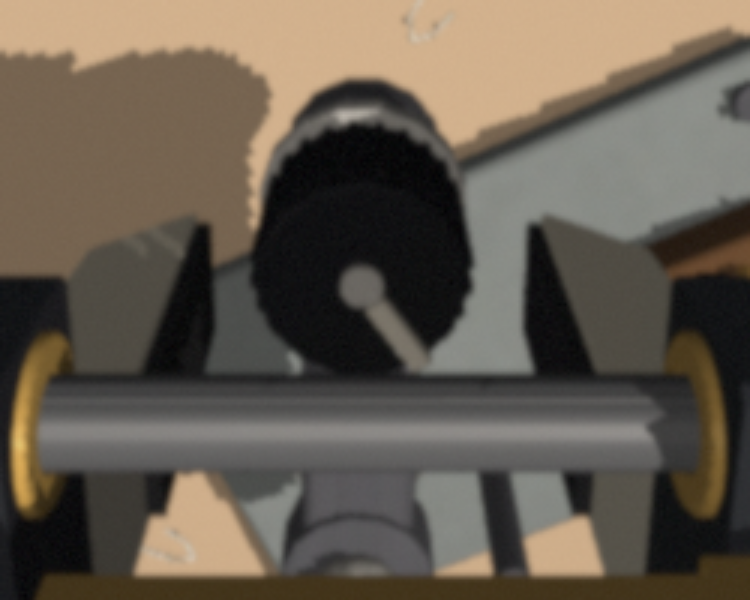

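```bash
python3 -c "
from h import *
s=sensors.observe();R=Ro.from_euler('xyz',s['tool_rot']).as_matrix()
for n,(r0,r1,c0,c1),k in(('scene',(175,235,290,370),9),('wrist',(200,340,240,400),5)):
  c=cam(n);im=cv2.resize(cv2.cvtColor(c['frame'],cv2.COLOR_RGB2BGR)[r0:r1,c0:c1],None,fx=k,fy=k,interpolation=cv2.INTER_CUBIC)
  for y,col in((.025,(0,0,255)),(.015,(0,255,255)),(.006,(0,255,0)),(-.004,(255,0,0))):
   for z in(-.0252,.0252):
    q=[]
    for x in (-.0095,.0095):
     p=(proj(c,s['tool_pos']+R@[x,y,z])-[c0,r0]+.5)*k;q.append(tuple(int(v) for v in p))
    cv2.line(im,q[0],q[1],col,1)
  cv2.imwrite('pics/chk_%s.png'%n,im)
"
```

```text
(no output)
```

View pics/chk_scene.png

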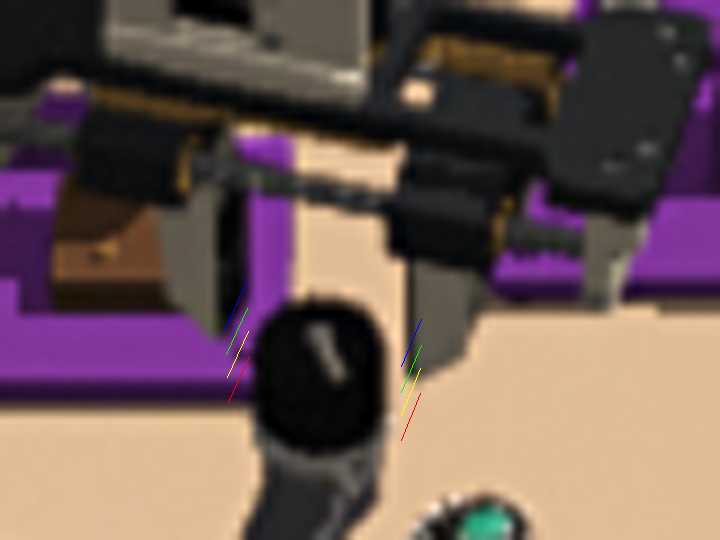

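View pics/chk_wrist.png

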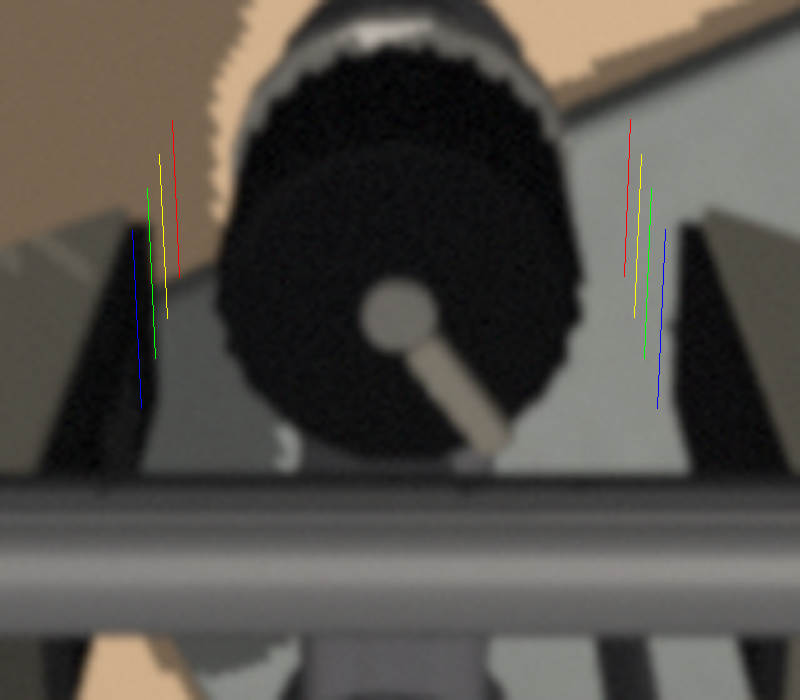

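The fingertips look about 20 mm shorter than stated: both views put them near TCP +5 mm, not +25 mm. At this height the fingers overlap the knob either way, so I'll swing now with the fingers caging the knob loosely.

Emit:
send_rows([
  [[0.0002,0,0.007,4],[0.001,0,0.0139,8],[0.0022,0,0.0208,12],[0.0039,0,0.0276,16],[0.006,0,0.0342,20]],
])

```text
time: 3.7
tool_pos: [0.5581, 0.019, 0.1245]
tool_rot: [-1.569, -0.003, -0.739]
contact_force: [-0.6, 0.7, -1.0]
opening: 0.0509
```

```bash
python3 -c "
from h import *
st(); cam('wrist','w3.png');cam('top','t3.png')
a=cv2.imread('pics/w3.png')[170:370,200:450];b=cv2.imread('pics/t3.png')[90:180,270:370];cv2.imwrite('pics/w3c.png',cv2.vconcat([cv2.resize(a,(500,400)),cv2.resize(b,(500,450))])[:,:])"
```

```text
t 3.7 pos [0.5581 0.019  0.1245] rot [-1.569 -0.003 -0.739] F [-0.6   0.68 -0.96] T [ 0.017 -0.07  -0.012] open 0.0509 q [-0.1   0.5   1.57 -0.    1.07 -0.93]
```

View pics/w3c.png

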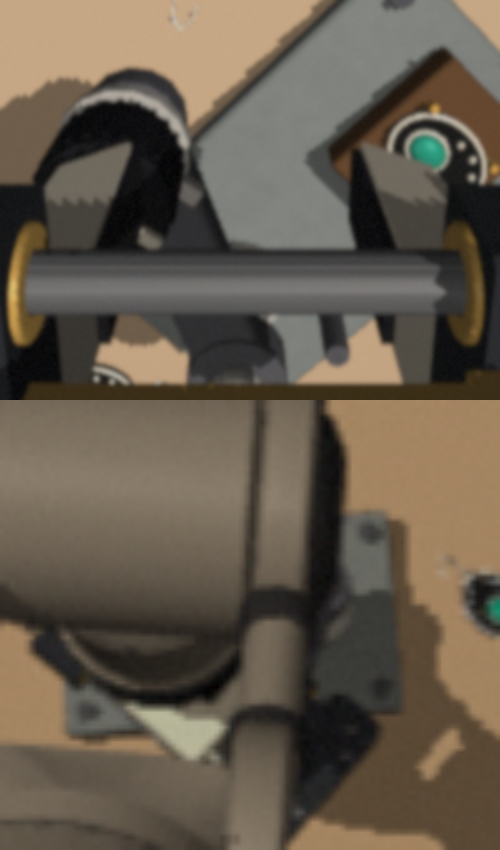

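The finger passed over the knob, so the tips really are about level with the TCP. I'll rise, go back and look again.

Emit:
send_rows([
  [[0,-0.02,0,0],[0,-0.04,0,0],[0.004,-0.04,-0.014,-8],[0.008,-0.04,-0.027,-16],[0.0055,-0.04,-0.035,-20]],
])

```text
time: 4.3
tool_pos: [0.5387, -0.0115, 0.1648]
tool_rot: [-1.57, -0.004, -0.381]
contact_force: [-0.2, 0.4, 0.3]
opening: 0.0499
```

```bash
python3 -c "
from h import *
st(); go([.539,-.0108,.163],-.39)
c=cam('wrist','w4.png');cam('scene','s4.png')
print(proj(c,[.539,-.0108,.126]))
a=cv2.imread('pics/w4.png')[130:370,190:460];b=cv2.imread('pics/s4.png')[170:260,270:380];cv2.imwrite('pics/w4c.png',cv2.resize(a,None,fx=2.8,fy=2.5));cv2.imwrite('pics/s4c.png',cv2.resize(b,None,fx=6,fy=6))"
```

```text
t 4.3 pos [ 0.5387 -0.0115  0.1648] rot [-1.57  -0.004 -0.381] F [-0.18  0.4   0.26] T [ 0.134 -0.17   0.009] open 0.0499 q [-0.16  0.42  1.58 -0.    1.14 -1.35]
shift mm [0.  1.8 0.8] twist 0.5
[321.31290054 229.83885418]
```

View pics/w4c.png

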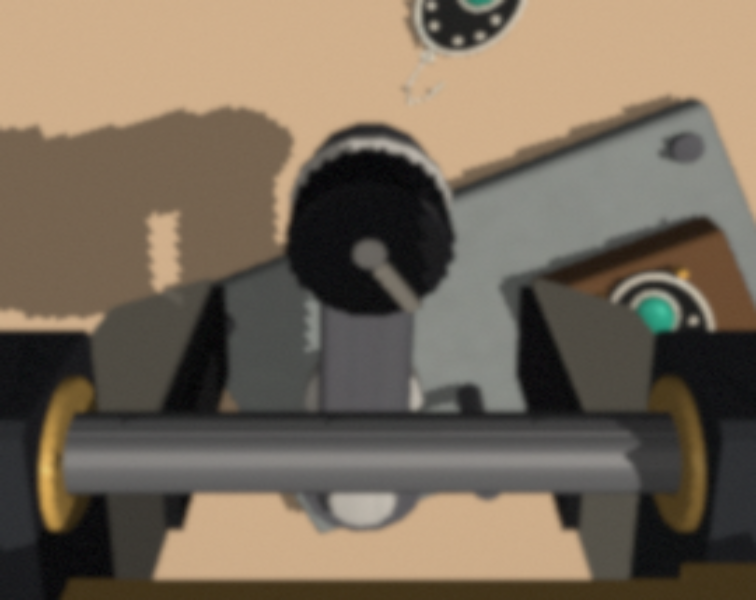

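View pics/s4c.png

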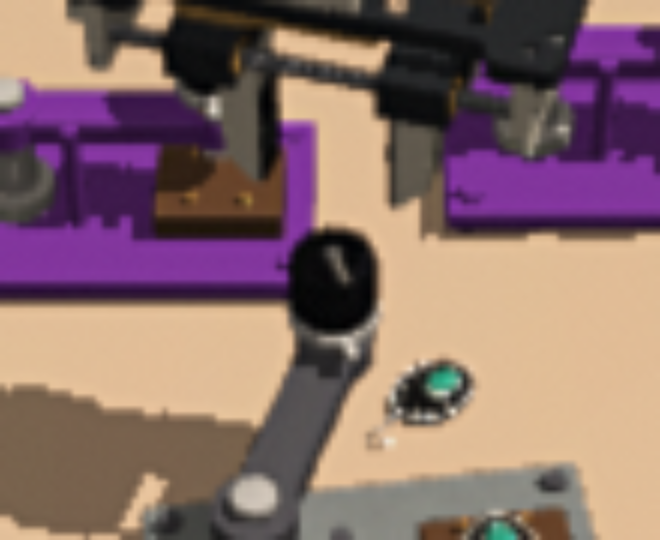

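```bash
python3 -c "
from h import *
s=sensors.observe();R=Ro.from_euler('xyz',s['tool_rot']).as_matrix()
c=cam('wrist');d=cam('scene')
for y in (.025,.015,.006,.0,-.005,-.01):
  print(y,[proj(c,s['tool_pos']+R@[-.0095,y,z]).round(1) for z in(-.025,.025)],[((proj(d,s['tool_pos']+R@[x,y,z])-[270,170]+.5)*6).round(0) for z in(-.025,.025) for x in(-.0095,.0095)])
"
```

```text
0.025 [array([274.4, 223.5]), array([365.2, 223.3])] [array([283., 196.]), array([269., 227.]), array([399., 221.]), array([386., 252.])]
0.015 [array([271.9, 230.3]), array([367.4, 230.2])] [array([283., 179.]), array([268., 209.]), array([400., 203.]), array([386., 234.])]
0.006 [array([269.5, 237.1]), array([369.5, 237. ])] [array([282., 163.]), array([267., 193.]), array([400., 187.]), array([386., 218.])]
0.0 [array([267.7, 242. ]), array([371.1, 241.9])] [array([282., 152.]), array([267., 182.]), array([400., 176.]), array([387., 207.])]
-0.005 [array([266.2, 246.4]), array([372.4, 246.2])] [array([281., 143.]), array([267., 173.]), array([400., 167.]), array([387., 198.])]
-0.01 [array([264.5, 250.9]), array([373.9, 250.8])] [array([281., 134.]), array([266., 164.]), array([400., 158.]), array([387., 189.])]
```

The images put the tips at TCP + 0 (±3 mm). I'll go down to TCP z = 0.100, which keeps the tips above the collar at 0.094.

Emit:
send_rows([
  [[0,0.03,0.0008,0.5],[0,0.045,0.0008,0.5],[0,0.055,0.0008,0.5],[0,0.0645,0.0008,0.5],[0,0.0645,0.0008,0.5]],
])

```text
time: 5.0
tool_pos: [0.5392, -0.0095, 0.0992]
tool_rot: [-1.57, -0.002, -0.397]
contact_force: [0.2, -0.2, -0.3]
opening: 0.0506
```

```bash
python3 -c "
from h import *
st(); 
c=cam('wrist','w5.png');cam('scene','s5.png')
a=cv2.imread('pics/w5.png')[150:390,190:460];b=cv2.imread('pics/s5.png')[170:260,270:380];cv2.imwrite('pics/w5c.png',cv2.resize(a,None,fx=2.8,fy=2.5));cv2.imwrite('pics/s5c.png',cv2.resize(b,None,fx=6,fy=6))"
```

```text
t 5.0 pos [ 0.5392 -0.0095  0.0992] rot [-1.57  -0.002 -0.397] F [ 0.18 -0.18 -0.35] T [ 0.103 -0.124 -0.007] open 0.0506 q [-0.16  0.5   1.66  0.    0.98 -1.33]
```

View pics/w5c.png

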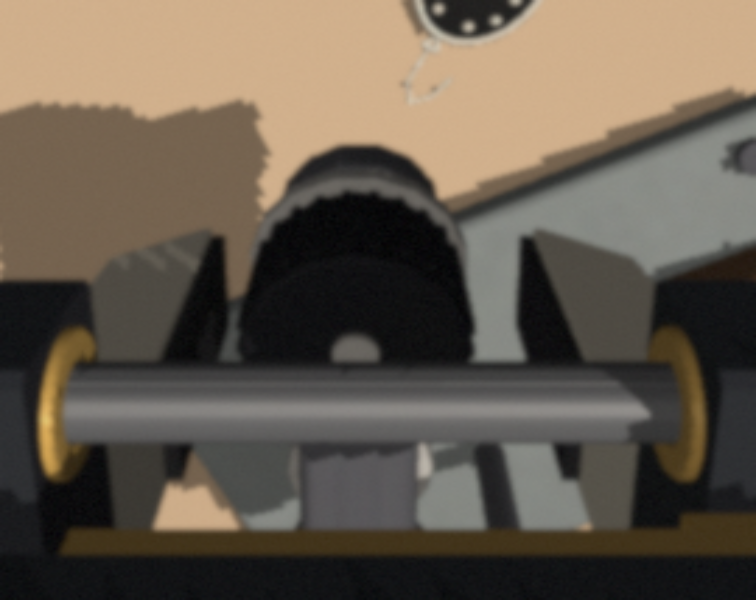

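View pics/s5c.png

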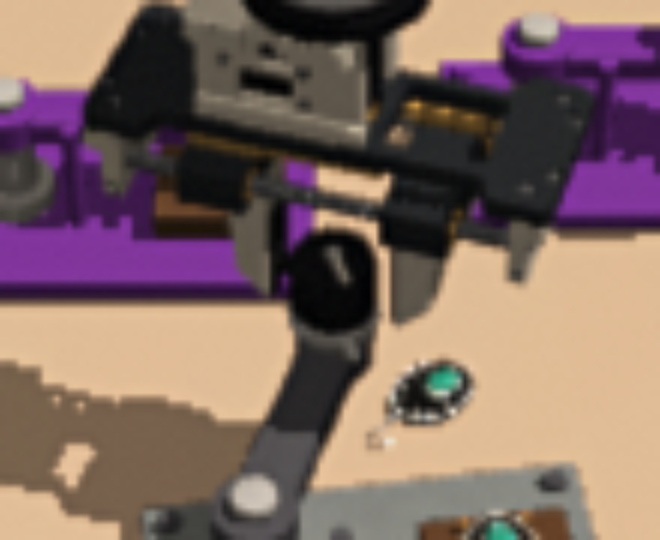

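Emit:
send_rows([
  [[0.0002,0,0.007,4],[0.001,0,0.0139,8],[0.0022,0,0.0208,12],[0.0039,0,0.0276,16],[0.006,0,0.0342,20]],
])

```text
time: 5.6
tool_pos: [0.5592, 0.0188, 0.1015]
tool_rot: [-1.568, -0.006, -0.749]
contact_force: [-1.1, -4.4, -0.3]
opening: 0.0506
```

```bash
python3 -c "
from h import *
st(); 
c=cam('wrist','w6.png');cam('scene','s6.png')
a=cv2.imread('pics/w6.png')[150:390,190:460];b=cv2.imread('pics/s6.png')[170:270,270:380];cv2.imwrite('pics/w6c.png',cv2.hconcat([cv2.resize(a,(400,400)),cv2.resize(b,(400,400))]))"
```

```text
t 5.6 pos [0.5592 0.0188 0.1015] rot [-1.568 -0.006 -0.749] F [-1.06 -4.35 -0.33] T [-0.644  0.016  0.087] open 0.0506 q [-0.1   0.53  1.6  -0.    1.01 -0.92]
```

View pics/w6c.png

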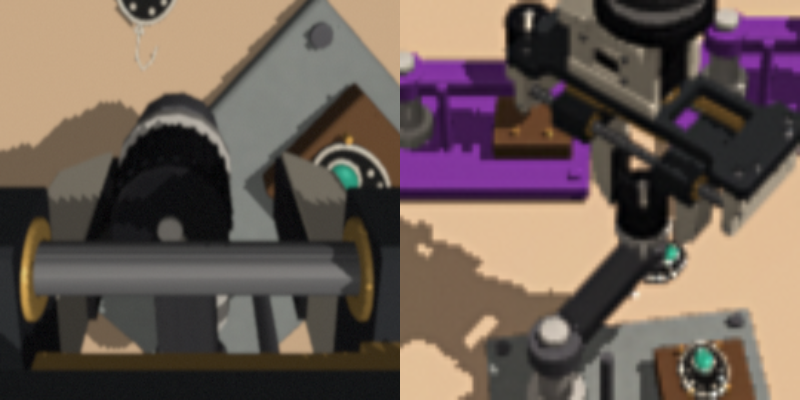

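Emit:
send_rows([
  [[0.0002,0.001,0.007,4],[0.001,0.0015,0.0139,8],[0.0022,0.0015,0.0208,12],[0.0039,0.0015,0.0276,16],[0.006,0.0015,0.0342,20],[0.0086,0.0015,0.0407,24],[0.0117,0.0015,0.0469,28],[0.0152,0.0015,0.053,32]],
])

```text
time: 6.5
tool_pos: [0.6062, 0.0477, 0.1007]
tool_rot: [-1.566, -0.003, -1.306]
contact_force: [-3.6, -2.5, 1.3]
opening: 0.0504
```

```bash
python3 -c "
from h import *
s=st(); p=s['tool_pos']; print(np.arctan2(-.05-p[1],.633-p[0]), np.hypot(-.05-p[1],.633-p[0]))"
```

```text
t 6.5 pos [0.6062 0.0477 0.1007] rot [-1.566 -0.003 -1.306] F [-3.6  -2.52  1.3 ] T [-0.411  0.44   0.019] open 0.0504 q [-0.05  0.6   1.45 -0.    1.08 -0.31]
-1.3029633824786364 0.10126369378838021
```

Emit:
send_rows([
  [[0.0001,0.0005,0.0052,3],[0.0005,0.0005,0.0105,6],[0.0012,0.0005,0.0156,9],[0.0022,0.0005,0.0208,12],[0.0026,0.0005,0.0225,13]],
])

```text
time: 7.0
tool_pos: [0.6284, 0.0507, 0.1006]
tool_rot: [-1.566, -0.002, -1.532]
contact_force: [-3.3, -2.6, 1.7]
opening: 0.0506
```

```bash
python3 -c "
from h import *
s=st(); p=s['tool_pos']; print(np.arctan2(-.05-p[1],.633-p[0]), np.hypot(-.05-p[1],.633-p[0]))"
```

```text
t 7.0 pos [0.6284 0.0507 0.1006] rot [-1.566 -0.002 -1.532] F [-3.29 -2.64  1.69] T [-0.405  0.539 -0.022] open 0.0506 q [-0.04  0.64  1.38 -0.    1.11 -0.08]
-1.5248622479552325 0.1007710233776906
```

Still pushing with about 4 N. Small steps now, until the stop is felt.

Emit:
send_rows([
  [[0,0.0005,0.002,1],[0,0.0005,0.004,2]],
])

```text
time: 7.2
tool_pos: [0.632, 0.0507, 0.1004]
tool_rot: [-1.567, -0.002, -1.567]
contact_force: [-3.7, -1.6, 2.3]
opening: 0.0509
```

Emit:
send_rows([
  [[0,0.0005,0.0015,0.8]],
])

```text
time: 7.3
tool_pos: [0.6335, 0.0508, 0.1001]
tool_rot: [-1.567, -0.002, -1.582]
contact_force: [-3.4, 0.0, 1.6]
opening: 0.0504
```

Emit:
send_rows([
  [[0,0.0005,0.001,0]],
])

```text
time: 7.4
tool_pos: [0.6341, 0.0509, 0.0997]
tool_rot: [-1.568, -0.002, -1.581]
contact_force: [-6.7, -0.4, 4.6]
opening: 0.0504
```

Emit:
send_rows([
  [[0,0,0.0008,0]],
])

```text
time: 7.5
tool_pos: [0.6341, 0.051, 0.0997]
tool_rot: [-1.57, -0.001, -1.581]
contact_force: [-6.3, -2.0, 3.3]
opening: 0.0501
```

```bash
python3 -c "
from h import *
s=st(); p=s['tool_pos']
c=cam('wrist','w7.png');cam('scene','s7.png')
a=cv2.imread('pics/w7.png')[130:390,190:460];b=cv2.imread('pics/s7.png')[190:300,280:390];cv2.imwrite('pics/w7c.png',cv2.hconcat([cv2.resize(a,(400,400)),cv2.resize(b,(400,400))]))"
```

```text
t 7.5 pos [0.6341 0.051  0.0997] rot [-1.570e+00 -1.000e-03 -1.581e+00] F [-6.27 -2.    3.34] T [-0.235  0.998 -0.008] open 0.0501 q [-0.04  0.65  1.36 -0.    1.13 -0.03]
```

View pics/w7c.png

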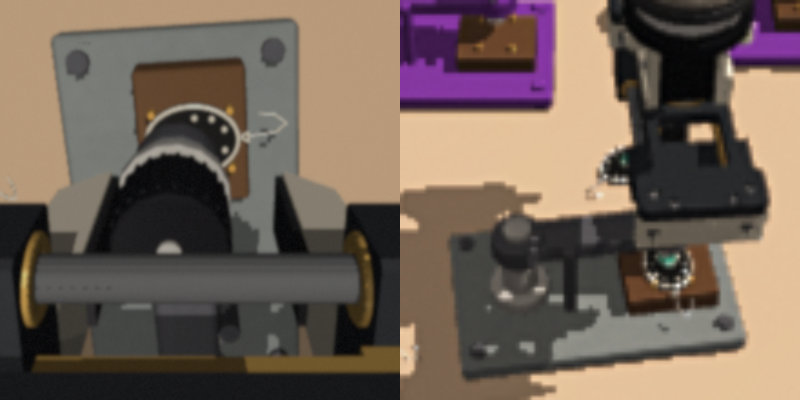

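Emit:
send_rows([
  [[0,0,0.0015,0],[0,0,0.0025,0]],
])

```text
time: 7.8
tool_pos: [0.6347, 0.0511, 0.0996]
tool_rot: [-1.575, -0.001, -1.58]
contact_force: [-11.8, -1.3, 7.1]
opening: 0.0505
```

```bash
python3 -c "
from h import *
s=st()"
```

```text
t 7.8 pos [0.6347 0.0511 0.0996] rot [-1.575e+00 -1.000e-03 -1.580e+00] F [-11.79  -1.29   7.06] T [-0.202  2.014 -0.053] open 0.0505 q [-0.04  0.66  1.35 -0.    1.14 -0.03]
```

Emit:
send_rows([
  [[0,0,-0.004,0],[0,0,-0.007,0],[0,-0.03,-0.007,0],[0,-0.07,-0.007,-4],[0,-0.08,-0.007,-12],[0,-0.08,-0.007,-20]],
])

```text
time: 8.4
tool_pos: [0.6299, 0.0514, 0.1827]
tool_rot: [-1.568, -0.002, -1.225]
contact_force: [0.4, 0.8, -0.4]
opening: 0.0504
```

```bash
python3 -c "
from h import *
s=st()
c=cam('wrist','w8.png');cam('scene','s8.png')
print(proj(c,[.628,.0505,.125]))
a=cv2.imread('pics/w8.png')[100:320,220:450];b=cv2.imread('pics/s8.png')[190:300,280:390];cv2.imwrite('pics/w8c.png',cv2.resize(a,None,fx=3.4,fy=2.7));cv2.imwrite('pics/s8c.png',cv2.resize(b,None,fx=5,fy=5))"
```

```text
t 8.4 pos [0.6299 0.0514 0.1827] rot [-1.568 -0.002 -1.225] F [ 0.43  0.84 -0.37] T [-0.014 -0.103  0.001] open 0.0504 q [-0.04  0.57  1.27 -0.    1.3  -0.38]
[317.19177116 221.04413588]
```

View pics/w8c.png

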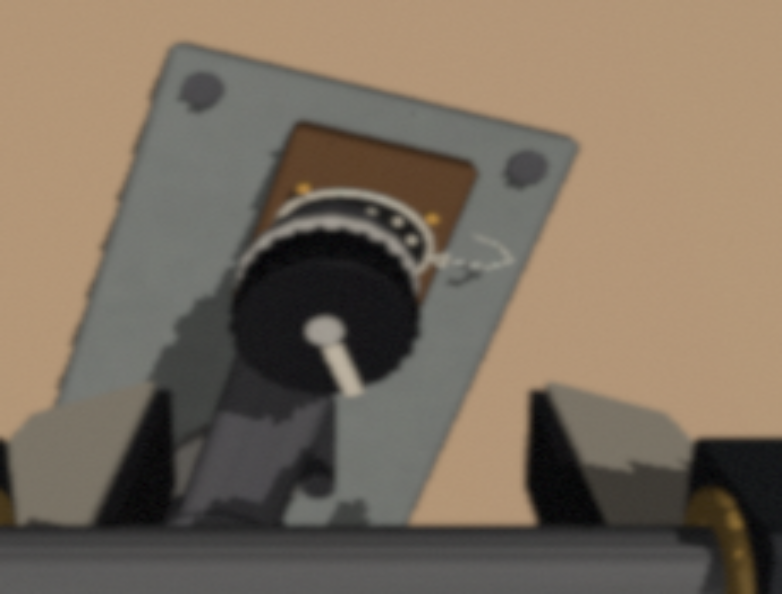

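View pics/s8c.png

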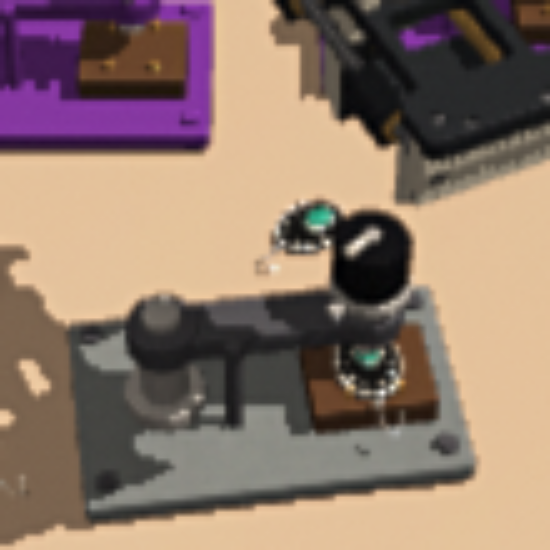

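```bash
python3 -c "
from h import *
c=cam('wrist')
f=lambda x,y:(220+x/3.4-.35,100+y/2.7-.35)
K=onz(c,*f(325,330),.126);r=onz(c,*f(349,390),.126);print(K,onz(c,*f(325,326),.125),'rib',np.arctan2(*(r-K)[1::-1]),np.linalg.norm(r-K))
P=np.array([.633,-.05]);print(np.hypot(*(K[:2]-P)),np.arctan2(*(K[:2]-P)[::-1]))
go([.6285,.0503,.1827],.30)"
```

```text
[0.62504013 0.05080132 0.126     ] [0.62481313 0.05139017 0.125     ] rib -0.9474386359079247 0.01604999681012534
0.10111511141101523 1.6495987404313777
shift mm [ 1.1 -3.1 -0.1] twist -87.9
```

Emit:
send_rows([
  [[0,0,0,-8],[0,0,0,-16],[0,0,0,-24],[0,0,0,-32],[0,0,0,-40],[0,0,0,-48],[0,0,0,-56],[0,0,0,-64]],
])

```text
time: 9.35
tool_pos: [0.6282, 0.0515, 0.1788]
tool_rot: [-1.572, 0.003, -0.115]
contact_force: [0.5, 0.5, -0.3]
opening: 0.0506
```

Emit:
send_rows([
  [[0,0,0,-8],[0,0,0,-16],[0,0,0,-24],[0,0,0,-28],[0,0,0,-28]],
])

```text
time: 9.85
tool_pos: [0.6282, 0.0516, 0.1782]
tool_rot: [-1.57, 0.004, 0.371]
contact_force: [-0.0, 0.4, -0.3]
opening: 0.0504
```

```bash
python3 -c "
from h import *
s=st()
c=cam('wrist','w9.png')
print(proj(c,[.627,.0505,.125]))
a=cv2.imread('pics/w9.png')[120:320,220:450];cv2.imwrite('pics/w9c.png',cv2.resize(a,None,fx=3,fy=3,interpolation=cv2.INTER_CUBIC))"
```

```text
t 9.85 pos [0.6282 0.0516 0.1782] rot [-1.57   0.004  0.371] F [-0.01  0.36 -0.3 ] T [ 0.102 -0.152 -0.057] open 0.0504 q [-0.04  0.57  1.28 -0.    1.29 -1.98]
[320.25638553 218.0309114 ]
```

View pics/w9c.png

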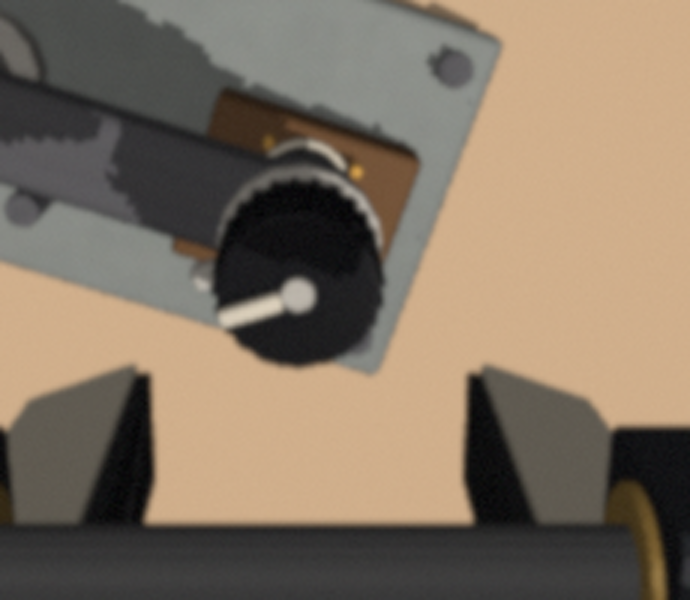

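```bash
python3 -c "
from h import *
c=cam('wrist')
f=lambda x,y:(220+x/3-.35,120+y/3-.35)
K=onz(c,*f(298,295),.126);r=onz(c,*f(225,320),.126);t=onz(c,*f(203,275),.093);K2=K;print(K,'rib',np.arctan2(*(r-K)[1::-1]),np.linalg.norm((r-K)[:2]),'tab',np.arctan2(*(t-K)[1::-1]),np.linalg.norm((t-K)[:2]))
print(onz(c,*f(299,283),.125))
go([.627,.051,.1005],.371)"
```

```text
[0.6269365  0.04962436 0.126     ] rib -0.8546839376851192 0.016413785843428997 tab -0.9171829019639819 0.02417178057813629
[0.62470358 0.04898651 0.125     ]
shift mm [-1.  77.9 -0.1] twist -0.1
```

Emit:
send_rows([
  [[-0.0014,0.03,-0.0005,0],[-0.0014,0.05,-0.0005,0],[-0.0014,0.065,-0.0005,0],[-0.0014,0.073,-0.0005,0],[-0.0014,0.078,-0.0005,0],[-0.0014,0.078,-0.0005,0]],
])

```text
time: 10.55
tool_pos: [0.6267, 0.0505, 0.1002]
tool_rot: [-1.57, 0.004, 0.368]
contact_force: [0.6, -0.1, 0.8]
opening: 0.0505
```

```bash
python3 -c "
from h import *
s=st()
c=cam('wrist','w10.png');cam('scene','s10.png')
a=cv2.imread('pics/w10.png')[150:390,190:460];b=cv2.imread('pics/s10.png')[190:300,280:390];cv2.imwrite('pics/w10c.png',cv2.hconcat([cv2.resize(a,(400,400)),cv2.resize(b,(400,400))]))"
```

```text
t 10.55 pos [0.6267 0.0505 0.1002] rot [-1.57   0.004  0.368] F [ 0.64 -0.09  0.81] T [ 0.136 -0.073  0.029] open 0.0505 q [-0.04  0.64  1.38 -0.    1.12 -1.98]
```

View pics/w10c.png

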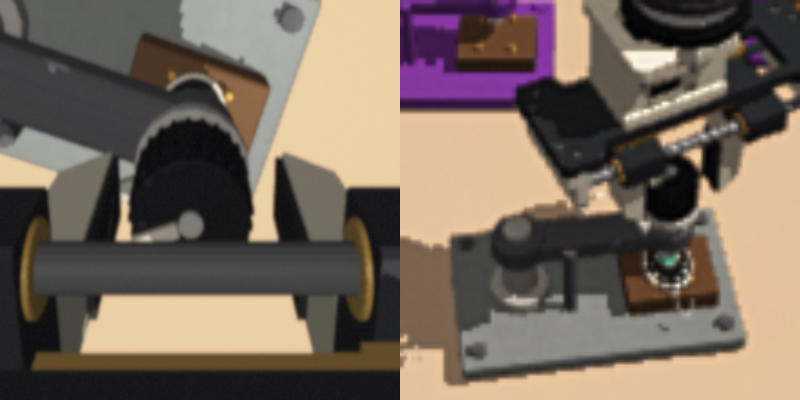

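Emit:
send_rows([
  [[0,0,0,0],[0,0,0,0],[0,0,0,0]],
], gripper=0.3, grip_force=4)

```text
time: 10.95
tool_pos: [0.6281, 0.0496, 0.102]
tool_rot: [-1.573, 0.001, 0.369]
contact_force: [1.6, -4.1, 0.6]
opening: 0.0361
```

```bash
python3 -c "
from h import *
s=st();R=Ro.from_euler('xyz',s['tool_rot']).as_matrix();print(R.T@s['contact_force'])"
```

```text
t 10.95 pos [0.6281 0.0496 0.102 ] rot [-1.573e+00  1.000e-03  3.690e-01] F [ 1.59 -4.12  0.58] T [-0.395 -0.235 -0.025] open 0.0361 q [-0.04  0.64  1.38 -0.    1.12 -1.98]
[-1.61793392e-03 -5.69278740e-01 -4.42156736e+00]
```

Emit:
send_rows([
  [[0,0.001,-0.0003,0],[0,0.001,-0.0003,0]],
])

```text
time: 11.15
tool_pos: [0.6284, 0.0493, 0.1017]
tool_rot: [-1.573, 0.0, 0.369]
contact_force: [-1.6, -1.3, 4.7]
opening: 0.0359
```

```bash
python3 -c "
from h import *
s=st();R=Ro.from_euler('xyz',s['tool_rot']).as_matrix();print(R.T@s['contact_force'])"
```

```text
t 11.15 pos [0.6284 0.0493 0.1017] rot [-1.573  0.     0.369] F [-1.57 -1.33  4.71] T [-0.124 -0.013 -0.012] open 0.0359 q [-0.04  0.64  1.38 -0.    1.12 -1.98]
[-1.9441535  -4.71077401 -0.68187587]
```

Emit:
send_rows([
  [[0,0,0,0],[0,0,0,0]],
], gripper=0.2, grip_force=30)

```text
time: 11.35
tool_pos: [0.6284, 0.0493, 0.1018]
tool_rot: [-1.573, 0.0, 0.369]
contact_force: [-0.7, -1.2, 3.0]
opening: 0.0354
```

```bash
cat >> h.py <<'E'
def sf():
    s=st();R=Ro.from_euler('xyz',s['tool_rot']).as_matrix();print('Ftool',(R.T@s['contact_force']).round(2),'Ttool',(R.T@s['torque']).round(3),'yawdeg',round(np.degrees(s['tool_rot'][2]),1));return s
E
python3 -c "
from h import *
sf()"
```

```text
t 11.35 pos [0.6284 0.0493 0.1018] rot [-1.573  0.     0.369] F [-0.74 -1.15  2.96] T [-0.127 -0.013 -0.011] open 0.0354 q [-0.04  0.64  1.38 -0.    1.12 -1.98]
Ftool [-1.1  -2.95 -0.82] Ttool [-0.123  0.011  0.033] yawdeg 21.1
```

Emit:
send_rows([
  [[0,0.0001,0,4],[0,0.0003,0,8],[0,0.0004,0,12]],
])

```text
time: 11.65
tool_pos: [0.6285, 0.0489, 0.1016]
tool_rot: [-1.574, -0.001, 0.157]
contact_force: [-0.7, -2.5, 3.4]
opening: 0.0355
```

```bash
python3 -c "
from h import *
sf()"
```

```text
t 11.65 pos [0.6285 0.0489 0.1016] rot [-1.574e+00 -1.000e-03  1.570e-01] F [-0.7  -2.51  3.41] T [-0.459 -0.111  0.272] open 0.0355 q [-0.04  0.64  1.38 -0.    1.12 -1.77]
Ftool [-1.09 -3.4  -2.38] Ttool [-0.47  -0.273 -0.039] yawdeg 9.0
```

Emit:
send_rows([
  [[0,0.0002,0,3],[0,0.0003,0,6]],
])

```text
time: 11.85
tool_pos: [0.6286, 0.0487, 0.1014]
tool_rot: [-1.575, -0.001, 0.051]
contact_force: [-0.8, -2.5, 4.4]
opening: 0.035
```

```bash
python3 -c "
from h import *
sf();cam('wrist','w11.png')
a=cv2.imread('pics/w11.png')[150:390,190:460];cv2.imwrite('pics/w11c.png',cv2.resize(a,None,fx=2.5,fy=2.5))"
```

```text
t 11.85 pos [0.6286 0.0487 0.1014] rot [-1.575e+00 -1.000e-03  5.100e-02] F [-0.81 -2.5   4.39] T [-0.372 -0.03   0.259] open 0.035 q [-0.04  0.64  1.38 -0.    1.12 -1.66]
Ftool [-0.94 -4.38 -2.47] Ttool [-0.373 -0.26  -0.012] yawdeg 2.9
```

View pics/w11c.png

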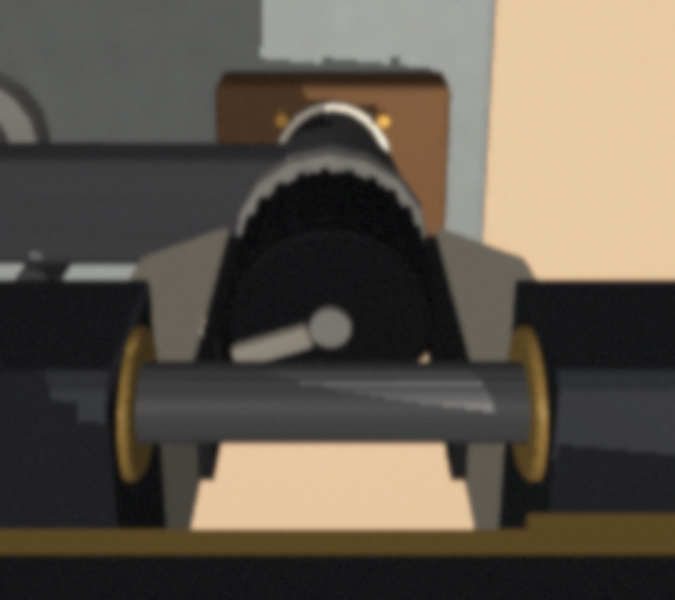

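Emit:
send_rows([
  [[0,0,0,4],[0,0.0001,0,8]],
])

```text
time: 12.1
tool_pos: [0.6285, 0.0483, 0.1011]
tool_rot: [-1.575, -0.001, -0.093]
contact_force: [-1.3, -2.5, 1.9]
opening: 0.0351
```

```bash
python3 -c "
from h import *
sf()"
```

```text
t 12.1 pos [0.6285 0.0483 0.1011] rot [-1.575e+00 -1.000e-03 -9.300e-02] F [-1.34 -2.52  1.94] T [-0.504 -0.084  0.214] open 0.0351 q [-0.04  0.64  1.38 -0.01  1.12 -1.52]
Ftool [-1.09 -1.93 -2.64] Ttool [-0.494 -0.214 -0.131] yawdeg -5.3
```

Emit:
send_rows([
  [[0,0,0,4],[0,0.0001,0,8]],
])

```text
time: 12.3
tool_pos: [0.6285, 0.048, 0.1009]
tool_rot: [-1.576, -0.002, -0.234]
contact_force: [-0.7, -3.5, 1.7]
opening: 0.0352
```

```bash
python3 -c "
from h import *
sf()"
```

```text
t 12.3 pos [0.6285 0.048  0.1009] rot [-1.576 -0.002 -0.234] F [-0.65 -3.52  1.73] T [-0.479 -0.103  0.3  ] open 0.0352 q [-0.04  0.64  1.38 -0.01  1.12 -1.38]
Ftool [ 0.19 -1.71 -3.58] Ttool [-0.442 -0.3   -0.213] yawdeg -13.4
```

Emit:
send_rows([
  [[0,0.0001,0,4],[0,0.0002,0,8]],
])

```text
time: 12.5
tool_pos: [0.6284, 0.0477, 0.1006]
tool_rot: [-1.576, -0.003, -0.375]
contact_force: [-1.3, -2.8, 3.0]
opening: 0.0354
```

```bash
python3 -c "
from h import *
sf()"
```

```text
t 12.5 pos [0.6284 0.0477 0.1006] rot [-1.576 -0.003 -0.375] F [-1.33 -2.79  2.98] T [-0.486 -0.037  0.229] open 0.0354 q [-0.04  0.64  1.38 -0.01  1.12 -1.24]
Ftool [-0.21 -2.96 -3.1 ] Ttool [-0.438 -0.229 -0.214] yawdeg -21.5
```

Emit:
send_rows([
  [[0,0.0001,0,4],[0,0.0002,0,8]],
])

```text
time: 12.7
tool_pos: [0.6283, 0.0474, 0.1003]
tool_rot: [-1.576, -0.003, -0.516]
contact_force: [-0.8, -2.2, 2.2]
opening: 0.0356
```

```bash
python3 -c "
from h import *
sf()"
```

```text
t 12.7 pos [0.6283 0.0474 0.1003] rot [-1.576 -0.003 -0.516] F [-0.84 -2.24  2.2 ] T [-0.501  0.041  0.21 ] open 0.0356 q [-0.04  0.64  1.38 -0.01  1.12 -1.09]
Ftool [ 0.38 -2.19 -2.38] Ttool [-0.456 -0.21  -0.213] yawdeg -29.6
```

Emit:
send_rows([
  [[0,0.0001,0,4],[0,0.0002,0,8]],
])

```text
time: 12.9
tool_pos: [0.6281, 0.0471, 0.1]
tool_rot: [-1.577, -0.004, -0.657]
contact_force: [0.2, -2.4, 3.8]
opening: 0.0352
```

```bash
python3 -c "
from h import *
sf()"
```

```text
t 12.9 pos [0.6281 0.0471 0.1   ] rot [-1.577 -0.004 -0.657] F [ 0.17 -2.37  3.78] T [-0.472  0.065  0.238] open 0.0352 q [-0.04  0.64  1.38 -0.01  1.12 -0.95]
Ftool [ 1.6  -3.76 -1.79] Ttool [-0.412 -0.238 -0.239] yawdeg -37.6
```

Emit:
send_rows([
  [[0,0.0001,0,4],[0,0.0002,0,8]],
])

```text
time: 13.1
tool_pos: [0.6279, 0.0469, 0.0998]
tool_rot: [-1.577, -0.005, -0.798]
contact_force: [-1.7, -2.2, 3.2]
opening: 0.0355
```

```bash
python3 -c "
from h import *
sf()"
```

```text
t 13.1 pos [0.6279 0.0469 0.0998] rot [-1.577 -0.005 -0.798] F [-1.71 -2.22  3.23] T [-0.395  0.079  0.213] open 0.0355 q [-0.04  0.64  1.38 -0.01  1.12 -0.81]
Ftool [ 0.42 -3.21 -2.79] Ttool [-0.331 -0.213 -0.229] yawdeg -45.7
```

Emit:
send_rows([
  [[0,0,0,4],[0,0.0001,0,8]],
])

```text
time: 13.3
tool_pos: [0.6277, 0.0467, 0.0996]
tool_rot: [-1.577, -0.006, -0.939]
contact_force: [-1.2, -3.0, 2.8]
opening: 0.0351
```

```bash
python3 -c "
from h import *
sf()
cam('wrist','w12.png');cam('scene','s12.png')
a=cv2.imread('pics/w12.png')[150:390,190:460];b=cv2.imread('pics/s12.png')[190:300,280:390];cv2.imwrite('pics/w12c.png',cv2.hconcat([cv2.resize(a,(400,400)),cv2.resize(b,(400,400))]))"
```

```text
t 13.3 pos [0.6277 0.0467 0.0996] rot [-1.577 -0.006 -0.939] F [-1.18 -2.98  2.82] T [-0.404  0.087  0.233] open 0.0351 q [-0.04  0.64  1.38 -0.01  1.12 -0.67]
Ftool [ 1.72 -2.79 -2.73] Ttool [-0.307 -0.233 -0.276] yawdeg -53.8
```

View pics/w12c.png

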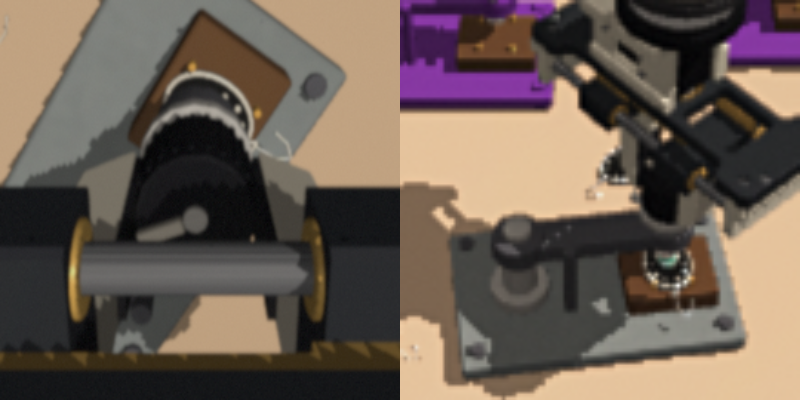

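Emit:
send_rows([
  [[0,0,0,3],[0,0.0001,0,6]],
])

```text
time: 13.6
tool_pos: [0.6275, 0.0465, 0.0995]
tool_rot: [-1.577, -0.006, -1.041]
contact_force: [-1.7, -1.9, 4.6]
opening: 0.035
```

```bash
python3 -c "
from h import *
sf()"
```

```text
t 13.6 pos [0.6275 0.0465 0.0995] rot [-1.577 -0.006 -1.041] F [-1.72 -1.92  4.64] T [-0.417  0.135  0.278] open 0.035 q [-0.04  0.64  1.38 -0.01  1.12 -0.57]
Ftool [ 0.81 -4.62 -2.48] Ttool [-0.325 -0.278 -0.293] yawdeg -59.6
```

Emit:
send_rows([
  [[0,0,0,3],[0,0.0001,0,6]],
])

```text
time: 13.8
tool_pos: [0.6273, 0.0464, 0.0994]
tool_rot: [-1.577, -0.007, -1.144]
contact_force: [-1.7, -2.6, 4.2]
opening: 0.0353
```

```bash
python3 -c "
from h import *
sf()"
```

```text
t 13.8 pos [0.6273 0.0464 0.0994] rot [-1.577 -0.007 -1.144] F [-1.74 -2.59  4.24] T [-0.435  0.183  0.213] open 0.0353 q [-0.04  0.64  1.38 -0.01  1.12 -0.47]
Ftool [ 1.67 -4.21 -2.68] Ttool [-0.345 -0.213 -0.322] yawdeg -65.6
```

Emit:
send_rows([
  [[0,0,0,3],[0,0.0001,0,6]],
])

```text
time: 14.0
tool_pos: [0.6271, 0.0462, 0.0993]
tool_rot: [-1.576, -0.008, -1.248]
contact_force: [-1.6, -2.4, 4.5]
opening: 0.0352
```

```bash
python3 -c "
from h import *
sf()"
```

```text
t 14.0 pos [0.6271 0.0462 0.0993] rot [-1.576 -0.008 -1.248] F [-1.61 -2.35  4.51] T [-0.388  0.265  0.193] open 0.0352 q [-0.04  0.64  1.38 -0.01  1.12 -0.36]
Ftool [ 1.75 -4.49 -2.3 ] Ttool [-0.373 -0.195 -0.285] yawdeg -71.5
```

```bash
python3 -c "
from h import *
d=cam('scene','s13.png');c=cam('wrist','w13.png')
b=cv2.imread('pics/s13.png')[215:275,320:380];cv2.imwrite('pics/s13c.png',cv2.resize(b,None,fx=10,fy=10,interpolation=cv2.INTER_CUBIC))
a=cv2.imread('pics/w13.png')[150:390,190:460];cv2.imwrite('pics/w13c.png',cv2.resize(a,None,fx=2.8,fy=2.5))
for n,C in(('s',d),('w',c)):
  for a in range(-180,180,30): print(n,a,((proj(C,[.6265+.022*np.cos(np.radians(a)),.0503+.022*np.sin(np.radians(a)),.091])-([320,215] if n=='s' else [190,150])+.5)*(10 if n=='s' else np.array([2.8,2.5]))).round(0),end=' ')
"
```

```text
s -180 [335. 241.] s -150 [291. 254.] s -120 [262. 281.] s -90 [256. 317.] s -60 [274. 352.] s -30 [312. 376.] s 0 [360. 383.] s 30 [405. 370.] s 60 [434. 341.] s 90 [439. 304.] s 120 [420. 270.] s 150 [382. 247.] w -180 [255. 214.] w -150 [254. 265.] w -120 [283. 309.] w -90 [334. 335.] w -60 [394. 338.] w -30 [449. 317.] w 0 [484. 276.] w 30 [489. 225.] w 60 [462. 178.] w 90 [409. 149.] w 120 [345. 146.] w 150 [288. 170.]
```

View pics/s13c.png

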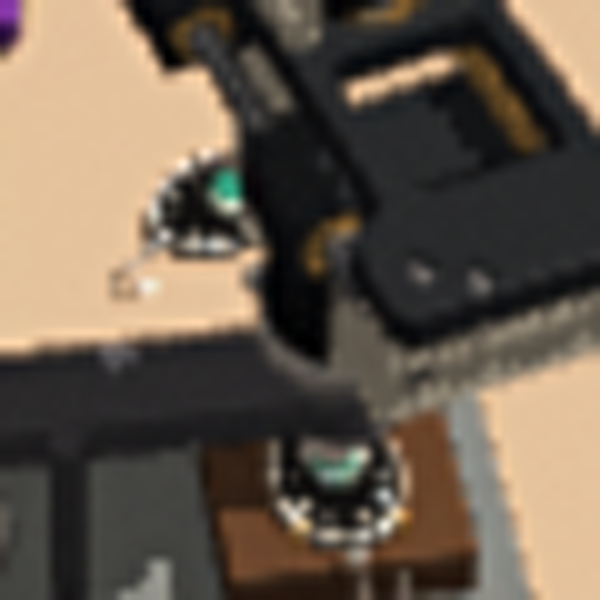

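View pics/w13c.png

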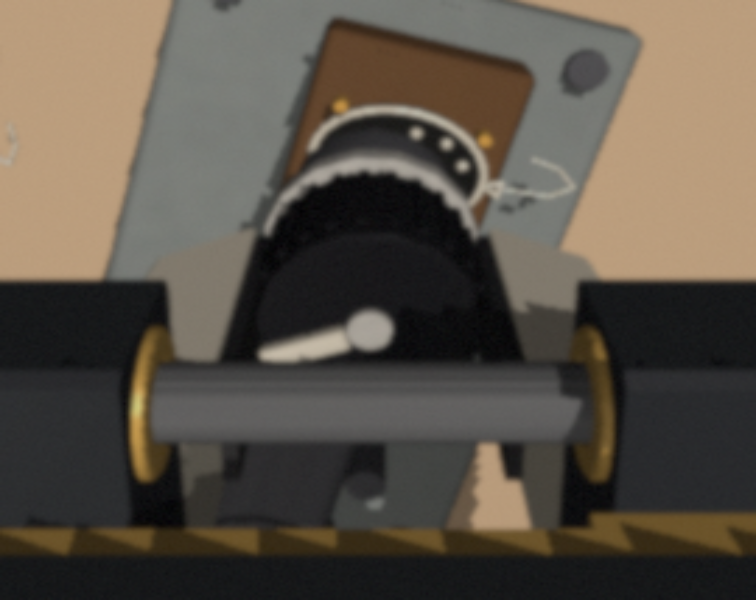

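Emit:
send_rows([
  [[0,0,0,3]],
])

```text
time: 14.2
tool_pos: [0.6269, 0.0462, 0.0994]
tool_rot: [-1.576, -0.008, -1.297]
contact_force: [-1.1, -1.6, 3.8]
opening: 0.0354
```

```bash
python3 -c "
from h import *
sf()"
```

```text
t 14.2 pos [0.6269 0.0462 0.0994] rot [-1.576 -0.008 -1.297] F [-1.14 -1.56  3.84] T [-0.301  0.078  0.05 ] open 0.0354 q [-0.04  0.64  1.38 -0.01  1.12 -0.31]
Ftool [ 1.22 -3.82 -1.54] Ttool [-0.156 -0.049 -0.269] yawdeg -74.3
```

Emit:
send_rows([
  [[0,0,0,3]],
])

```text
time: 14.3
tool_pos: [0.6268, 0.0462, 0.0994]
tool_rot: [-1.576, -0.008, -1.348]
contact_force: [-0.3, -2.5, 4.7]
opening: 0.0352
```

```bash
python3 -c "
from h import *
sf()"
```

```text
t 14.3 pos [0.6268 0.0462 0.0994] rot [-1.576 -0.008 -1.348] F [-0.34 -2.55  4.71] T [-0.364  0.135 -0.127] open 0.0352 q [-0.04  0.64  1.38 -0.01  1.12 -0.26]
Ftool [ 2.44 -4.68 -0.92] Ttool [-0.213  0.127 -0.324] yawdeg -77.3
```

Emit:
send_rows([
  [[0,0,0,3]],
])

```text
time: 14.4
tool_pos: [0.6267, 0.0462, 0.0994]
tool_rot: [-1.576, -0.008, -1.4]
contact_force: [-1.5, -1.9, 4.2]
opening: 0.0353
```

```bash
python3 -c "
from h import *
sf()"
```

```text
t 14.4 pos [0.6267 0.0462 0.0994] rot [-1.576 -0.008 -1.4  ] F [-1.49 -1.9   4.17] T [-0.418  0.143 -0.212] open 0.0353 q [-0.04  0.64  1.38 -0.01  1.12 -0.21]
Ftool [ 1.65 -4.15 -1.81] Ttool [-0.214  0.213 -0.387] yawdeg -80.2
```

Emit:
send_rows([
  [[0,0,0,3]],
])

```text
time: 14.5
tool_pos: [0.6265, 0.0462, 0.0994]
tool_rot: [-1.576, -0.008, -1.452]
contact_force: [-1.5, -2.6, 3.6]
opening: 0.0354
```

```bash
python3 -c "
from h import *
sf()"
```

```text
t 14.5 pos [0.6265 0.0462 0.0994] rot [-1.576 -0.008 -1.452] F [-1.53 -2.62  3.61] T [-0.357  0.122 -0.215] open 0.0354 q [-0.04  0.64  1.38 -0.01  1.12 -0.16]
Ftool [ 2.45 -3.58 -1.85] Ttool [-0.166  0.215 -0.339] yawdeg -83.2
```

The first click is passing: Tz changed sign at yaw ≈ -75°, so the detents should lie at about -90, -120 and -150°. I'm also easing off the slight downward lean.

Emit:
send_rows([
  [[0,-0.0006,0,3.5],[0,-0.0006,0,7]],
])

```text
time: 14.7
tool_pos: [0.6262, 0.0461, 0.0994]
tool_rot: [-1.576, -0.008, -1.574]
contact_force: [-1.1, -2.1, 1.1]
opening: 0.035
```

```bash
python3 -c "
from h import *
sf()"
```

```text
t 14.7 pos [0.6262 0.0461 0.0994] rot [-1.576 -0.008 -1.574] F [-1.12 -2.13  1.11] T [-0.372  0.066  0.041] open 0.035 q [-0.04  0.64  1.38 -0.01  1.12 -0.04]
Ftool [ 2.15 -1.09 -1.12] Ttool [-0.065 -0.039 -0.372] yawdeg -90.2
```

Emit:
send_rows([
  [[0,-0.0002,0,4]],
])

```text
time: 14.8
tool_pos: [0.6261, 0.0461, 0.0994]
tool_rot: [-1.576, -0.009, -1.643]
contact_force: [-1.1, -2.8, 4.5]
opening: 0.0354
```

```bash
python3 -c "
from h import *
sf()"
```

```text
t 14.8 pos [0.6261 0.0461 0.0994] rot [-1.576 -0.009 -1.643] F [-1.07 -2.76  4.47] T [-0.345  0.078  0.187] open 0.0354 q [-0.04  0.64  1.38 -0.01  1.12  0.03]
Ftool [ 2.86 -4.44 -0.89] Ttool [-0.051 -0.186 -0.351] yawdeg -94.1
```

Emit:
send_rows([
  [[0,0,0,4]],
])

```text
time: 14.9
tool_pos: [0.626, 0.0461, 0.0993]
tool_rot: [-1.576, -0.009, -1.712]
contact_force: [-1.3, -1.6, 5.3]
opening: 0.0358
```

```bash
python3 -c "
from h import *
sf()"
```

```text
t 14.9 pos [0.626  0.0461 0.0993] rot [-1.576 -0.009 -1.712] F [-1.32 -1.59  5.25] T [-0.321  0.253  0.272] open 0.0358 q [-0.04  0.64  1.38 -0.01  1.12  0.1 ]
Ftool [ 1.81 -5.23 -1.11] Ttool [-0.203 -0.272 -0.355] yawdeg -98.1
```

Emit:
send_rows([
  [[0,0,0,4]],
])

```text
time: 15.0
tool_pos: [0.6258, 0.0461, 0.0993]
tool_rot: [-1.575, -0.01, -1.781]
contact_force: [-2.4, -1.9, 3.8]
opening: 0.0353
```

```bash
python3 -c "
from h import *
sf()"
```

```text
t 15.0 pos [0.6258 0.0461 0.0993] rot [-1.575 -0.01  -1.781] F [-2.43 -1.93  3.79] T [-0.297  0.231  0.26 ] open 0.0353 q [-0.04  0.64  1.38 -0.01  1.12  0.17]
Ftool [ 2.43 -3.75 -1.99] Ttool [-0.161 -0.26  -0.34 ] yawdeg -102.0
```

Emit:
send_rows([
  [[0,-0.0004,0,4]],
])

```text
time: 15.1
tool_pos: [0.6256, 0.0462, 0.0994]
tool_rot: [-1.575, -0.01, -1.85]
contact_force: [-0.6, -1.7, -0.3]
opening: 0.0353
```

```bash
python3 -c "
from h import *
sf()"
```

```text
t 15.1 pos [0.6256 0.0462 0.0994] rot [-1.575 -0.01  -1.85 ] F [-0.58 -1.68 -0.25] T [-0.363 -0.038  0.004] open 0.0353 q [-0.04  0.64  1.38 -0.01  1.12  0.24]
Ftool [ 1.77  0.27 -0.09] Ttool [ 0.136 -0.001 -0.339] yawdeg -106.0
```

Emit:
send_rows([
  [[0,-0.0003,0,4]],
])

```text
time: 15.2
tool_pos: [0.6254, 0.0462, 0.0994]
tool_rot: [-1.575, -0.01, -1.92]
contact_force: [-1.6, -2.1, 2.2]
opening: 0.0356
```

```bash
python3 -c "
from h import *
sf()"
```

```text
t 15.2 pos [0.6254 0.0462 0.0994] rot [-1.575 -0.01  -1.92 ] F [-1.6  -2.15  2.2 ] T [-0.346 -0.021 -0.19 ] open 0.0356 q [-0.04  0.64  1.38 -0.01  1.12  0.31]
Ftool [ 2.59 -2.17 -0.78] Ttool [ 0.136  0.193 -0.317] yawdeg -110.0
```

Emit:
send_rows([
  [[0,-0.0003,0,4],[0,-0.0003,0,8]],
])

```text
time: 15.4
tool_pos: [0.6251, 0.0464, 0.0994]
tool_rot: [-1.574, -0.011, -2.059]
contact_force: [-1.1, -1.4, 2.4]
opening: 0.0352
```

```bash
python3 -c "
from h import *
sf()"
```

```text
t 15.4 pos [0.6251 0.0464 0.0994] rot [-1.574 -0.011 -2.059] F [-1.1  -1.39  2.45] T [-0.267  0.155 -0.087] open 0.0352 q [-0.04  0.64  1.38 -0.01  1.13  0.45]
Ftool [ 1.77 -2.43 -0.33] Ttool [-0.012  0.088 -0.308] yawdeg -118.0
```

Emit:
send_rows([
  [[0,-0.0003,0,3]],
])

```text
time: 15.5
tool_pos: [0.625, 0.0464, 0.0994]
tool_rot: [-1.574, -0.011, -2.111]
contact_force: [-0.8, -2.3, 2.2]
opening: 0.0352
```

```bash
python3 -c "
from h import *
sf()"
```

```text
t 15.5 pos [0.625  0.0464 0.0994] rot [-1.574 -0.011 -2.111] F [-0.82 -2.33  2.17] T [-0.363 -0.002  0.108] open 0.0352 q [-0.04  0.64  1.38 -0.01  1.13  0.5 ]
Ftool [ 2.44 -2.15  0.48] Ttool [ 0.19  -0.104 -0.31 ] yawdeg -121.0
```

Emit:
send_rows([
  [[0,-0.0003,0,4],[0,-0.0003,0,8]],
])

```text
time: 15.7
tool_pos: [0.6247, 0.0466, 0.0994]
tool_rot: [-1.574, -0.012, -2.25]
contact_force: [-1.6, -2.1, 2.9]
opening: 0.0354
```

```bash
python3 -c "
from h import *
sf()"
```

```text
t 15.7 pos [0.6247 0.0466 0.0994] rot [-1.574 -0.012 -2.25 ] F [-1.63 -2.08  2.91] T [-0.229  0.191  0.266] open 0.0354 q [-0.04  0.64  1.38 -0.01  1.13  0.64]
Ftool [ 2.68 -2.88  0.03] Ttool [-0.002 -0.265 -0.299] yawdeg -128.9
```

Emit:
send_rows([
  [[0,-0.0003,0,4],[0,-0.0003,0,8]],
])

```text
time: 15.9
tool_pos: [0.6245, 0.0468, 0.0994]
tool_rot: [-1.573, -0.012, -2.389]
contact_force: [-2.0, -2.0, 2.6]
opening: 0.0353
```

```bash
python3 -c "
from h import *
sf()"
```

```text
t 15.9 pos [0.6245 0.0468 0.0994] rot [-1.573 -0.012 -2.389] F [-2.03 -2.    2.56] T [-0.184  0.194 -0.018] open 0.0353 q [-0.04  0.64  1.38 -0.01  1.13  0.78]
Ftool [ 2.88 -2.53  0.07] Ttool [ 0.002  0.018 -0.267] yawdeg -136.9
```

Emit:
send_rows([
  [[0,-0.0003,0,4],[0,-0.0003,0,8]],
])

```text
time: 16.1
tool_pos: [0.6242, 0.047, 0.0994]
tool_rot: [-1.572, -0.013, -2.529]
contact_force: [-0.7, -1.1, 3.6]
opening: 0.0352
```

```bash
python3 -c "
from h import *
sf()"
```

```text
t 16.1 pos [0.6242 0.047  0.0994] rot [-1.572 -0.013 -2.529] F [-0.69 -1.08  3.55] T [-0.105  0.16  -0.184] open 0.0352 q [-0.04  0.64  1.38 -0.01  1.13  0.92]
Ftool [ 1.23 -3.54  0.48] Ttool [-0.008  0.184 -0.191] yawdeg -144.9
```

Emit:
send_rows([
  [[0,-0.0003,0,3]],
])

```text
time: 16.2
tool_pos: [0.6241, 0.0472, 0.0994]
tool_rot: [-1.572, -0.013, -2.582]
contact_force: [-0.9, -1.9, 0.9]
opening: 0.0354
```

```bash
python3 -c "
from h import *
sf()"
```

```text
t 16.2 pos [0.6241 0.0472 0.0994] rot [-1.572 -0.013 -2.582] F [-0.87 -1.93  0.89] T [-0.34  -0.018 -0.095] open 0.0354 q [-0.04  0.64  1.38 -0.01  1.13  0.97]
Ftool [ 1.78 -0.87  1.17] Ttool [ 0.297  0.099 -0.166] yawdeg -147.9
```

Emit:
send_rows([
  [[0,-0.0002,0,2.3],[0,-0.0002,0,2.3]],
])

```text
time: 16.4
tool_pos: [0.6241, 0.0473, 0.0994]
tool_rot: [-1.572, -0.013, -2.62]
contact_force: [-0.7, -1.7, 1.2]
opening: 0.0354
```

```bash
python3 -c "
from h import *
sf()"
```

```text
t 16.4 pos [0.6241 0.0473 0.0994] rot [-1.572 -0.013 -2.62 ] F [-0.75 -1.68  1.17] T [-0.283  0.018  0.033] open 0.0354 q [-0.04  0.64  1.38 -0.01  1.13  1.01]
Ftool [ 1.5  -1.15  1.08] Ttool [ 0.236 -0.03  -0.157] yawdeg -150.1
```

Tz is about 0, so this is the third detent. Releasing at low grip force and opening.

Emit:
send_rows([
  [[0,0,0,0],[0,0,0,0],[0,0,0,0],[0,0,0,0]],
], gripper=0.55, grip_force=10)

```text
time: 16.8
tool_pos: [0.624, 0.0474, 0.0992]
tool_rot: [-1.572, -0.013, -2.619]
contact_force: [0.7, 0.1, -0.2]
opening: 0.0508
```

```bash
python3 -c "
from h import *
sf();cam('wrist','w14.png')
a=cv2.imread('pics/w14.png')[150:390,190:460];cv2.imwrite('pics/w14c.png',cv2.resize(a,None,fx=2.8,fy=2.5))"
```

```text
t 16.8 pos [0.624  0.0474 0.0992] rot [-1.572 -0.013 -2.619] F [ 0.68  0.11 -0.16] T [-0.006  0.03   0.008] open 0.0508 q [-0.04  0.64  1.38 -0.01  1.13  1.01]
Ftool [-0.64  0.15  0.25] Ttool [-0.009 -0.008 -0.029] yawdeg -150.1
```

View pics/w14c.png

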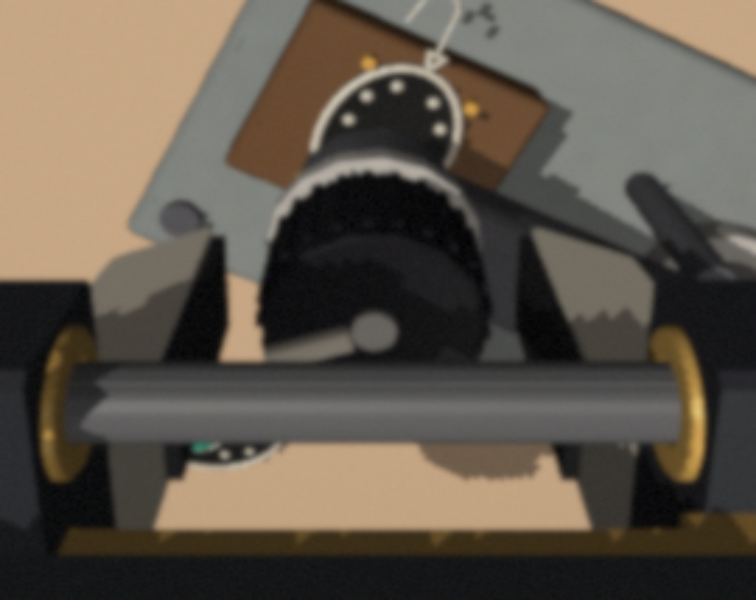

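Free with zero force. Straight up 90 mm to verify the rib against the tab.

Emit:
send_rows([
  [[0,-0.01,0,0],[0,-0.03,0,0],[0,-0.06,0,0],[0,-0.09,0,0],[0,-0.09,0,0]],
])

```text
time: 17.35
tool_pos: [0.6275, 0.0479, 0.195]
tool_rot: [-1.567, -0.005, -2.619]
contact_force: [0.6, -0.8, -0.9]
opening: 0.0505
```

```bash
python3 -c "
from h import *
sf();c=cam('wrist','w15.png');cam('scene','s15.png')
a=cv2.imread('pics/w15.png')[100:320,210:440];cv2.imwrite('pics/w15c.png',cv2.resize(a,None,fx=3,fy=3,interpolation=cv2.INTER_CUBIC));b=cv2.imread('pics/s15.png')[205:285,300:400];cv2.imwrite('pics/s15c.png',cv2.resize(b,None,fx=7,fy=7,interpolation=cv2.INTER_CUBIC))"
```

```text
t 17.35 pos [0.6275 0.0479 0.195 ] rot [-1.567 -0.005 -2.619] F [ 0.64 -0.84 -0.91] T [ 0.039 -0.055 -0.015] open 0.0505 q [-0.04  0.56  1.26 -0.01  1.33  1.01]
Ftool [-0.14  0.91  1.05] Ttool [-0.007  0.015  0.067] yawdeg -150.0
```

View pics/w15c.png

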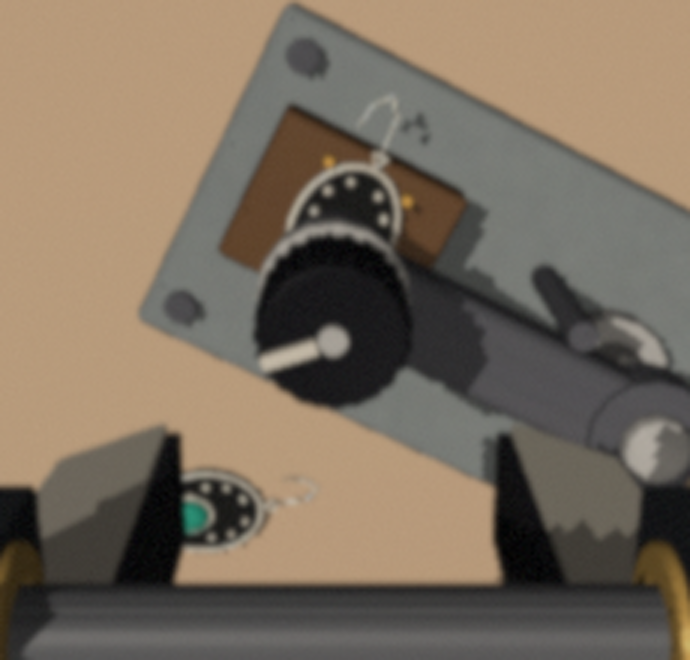

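View pics/s15c.png

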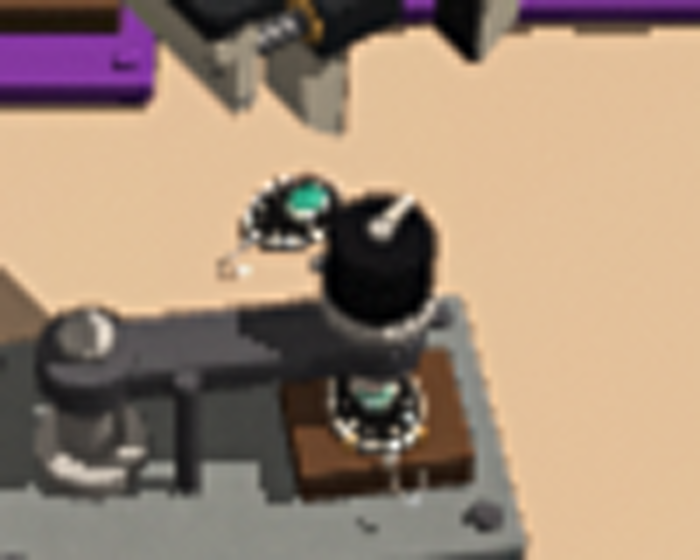

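Emit:
send_rows([
  [[0,0,0,-8],[0,0,0,-16],[0,0,0,-24],[0,0,0,-32],[0,0,0,-40],[0,0,0,-48],[0,0,0,-56],[0,0,0,-64]],
])

```text
time: 18.25
tool_pos: [0.6245, 0.048, 0.1888]
tool_rot: [-1.584, -0.005, -1.496]
contact_force: [-0.3, -0.6, 0.1]
opening: 0.0505
```

Emit:
send_rows([
  [[0,0,0,-8],[0,0,0,-16],[0,0,0,-24],[0,0,0,-32],[0,0,0,-40],[0,0,0,-48],[0,0,0,-56],[0,0,0,-64]],
])

```text
time: 19.05
tool_pos: [0.6237, 0.048, 0.1872]
tool_rot: [-1.581, 0.013, -0.373]
contact_force: [0.6, -0.4, -0.5]
opening: 0.0505
```

Emit:
send_rows([
  [[0,0,0,-8],[0,0,0,-16],[0,0,0,-24],[0,0,0,-32],[0,0,0,-40],[0,0,0,-48],[0,0,0,-52],[0,0,0,-52]],
])

```text
time: 19.85
tool_pos: [0.623, 0.048, 0.1859]
tool_rot: [-1.566, 0.018, 0.535]
contact_force: [0.8, -0.4, -0.4]
opening: 0.0505
```

```bash
python3 -c "
from h import *
sf();c=cam('wrist','w16.png')
a=cv2.imread('pics/w16.png')[100:320,210:440];cv2.imwrite('pics/w16c.png',cv2.resize(a,None,fx=3,fy=3,interpolation=cv2.INTER_CUBIC))"
```

```text
t 19.85 pos [0.623  0.048  0.1859] rot [-1.566  0.018  0.535] F [ 0.76 -0.38 -0.37] T [ 0.111 -0.091  0.015] open 0.0505 q [-0.04  0.57  1.27 -0.01  1.33 -2.15]
Ftool [ 0.46  0.36 -0.72] Ttool [ 0.049 -0.017 -0.135] yawdeg 30.7
```

View pics/w16c.png

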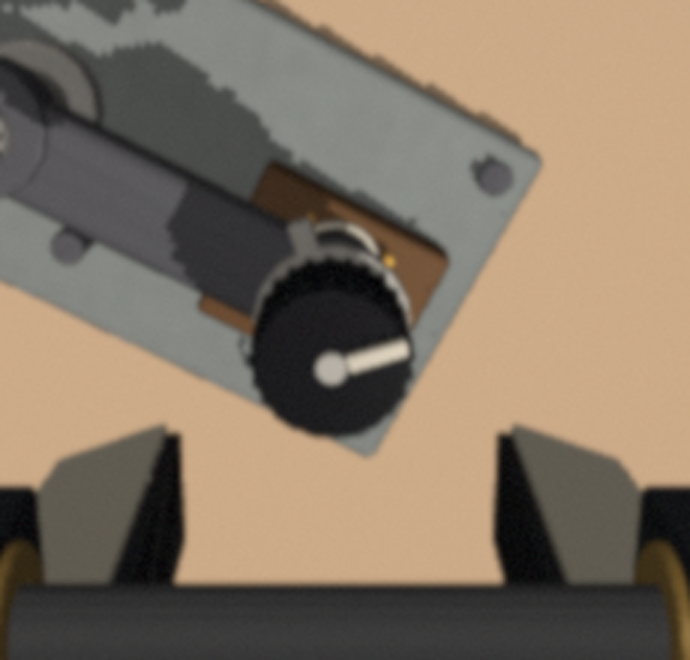

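The tab shows at crop (299,230), the rib end at (405,350) and the cap at (331,368).

```bash
python3 -c "
from h import *
c=cam('wrist');d=cam('scene')
f=lambda x,y:(210+x/3-.35,100+y/3-.35)
K=onz(c,*f(331,368),.1245);r=onz(c,*f(405,350),.1245)
Kl=K
for z in(.088,.091,.094):
  t=onz(c,*f(299,230),z);print(z,'tab',np.degrees(np.arctan2(*(t-K)[1::-1])),np.linalg.norm((t-K)[:2]))
print(K,'rib',np.degrees(np.arctan2(*(r-K)[1::-1])),np.linalg.norm((r-K)[:2]))
t=onz(d,344.6,242,.091);print(t,np.degrees(np.arctan2(*(t-K)[1::-1])),np.linalg.norm((t-K)[:2]))
f9=lambda x,y:(220+x/3-.35,120+y/3-.35)
"
```

```text
0.088 tab -130.52063986786393 0.024249565269822082
0.091 tab -131.23340651764306 0.02484350794181404
0.094 tab -131.91278870269295 0.025441115461115243
[0.62678419 0.04927067 0.1245    ] rib 134.8105939589032 0.016700557690842204
[0.61326157 0.0287853  0.091     ] -123.42924377828875 0.024546112180423088
```

```bash
python3 -c "
from h import *
st();cam('scene','s17.png')
b=cv2.imread('pics/s17.png')[160:310,230:420];cv2.imwrite('pics/s17c.png',cv2.resize(b,None,fx=4,fy=4))"
```

```text
t 20.0 pos [0.6234 0.048  0.1865] rot [-1.567  0.017  0.533] F [ 0.74 -0.02  0.19] T [ 0.156 -0.083 -0.026] open 0.0507 q [-0.04  0.57  1.27 -0.01  1.33 -2.14]
```

View pics/s17c.png

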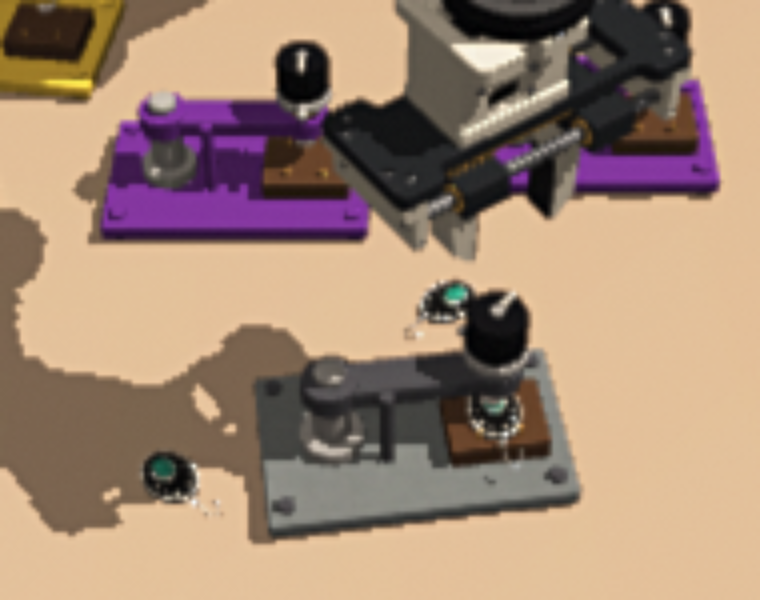

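The arm is at its pin with the pad on the stone. The spare earrings and purple clamps are undisturbed and the gripper is clear. Handing in.

```bash
python3 -c "
from h import *
print(hand_in())"
```

```text
the job is handed in; nothing more can be done
None
```

I swung the grey clamp's arm clockwise to its stop, felt as about 12 N on the knob. I then screwed the knob down through three clicks, let go and handed in at about 20 s.

- **Clicks:** the knob's torque rose to about 0.27 N m and changed sign three times. I released at the third detent with near-zero torque. Afterwards the wrist camera put the rib about 94° clockwise ahead of the tab, where 90° is expected. The scene camera put the tab about 8° from where the wrist camera did, giving about 102°, still nearest to three clicks.
- **Going easy on the stone:** my downward lean on the knob stayed at about 5 N or less whenever I read it.
- **Final state:** the last picture shows the arm by its pin and the pad on the stone. The earring is in its nest, the spares and the other clamps in view look undisturbed, and the gripper is clear.

**Mismatch with the description:** the fingertips turned out to be about level with the TCP, not 25 mm ahead of it. Because of that, the first swing attempt slid over the top of the knob with about 1 N. It left the knob in place, and I redid the swing lower.

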